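# Grade the wooden wedges from the sorting rack onto the chalked board

### The arm

A 6-joint arm with a two-finger parallel gripper is mounted at the origin on the work surface. World frame = base frame: x ahead of the robot, y to its left, z up, the work surface at z = 0. Lengths are in mm, angles in rad, forces in N, time in s.
With the tool pointing down it reaches from about 350 to 875 mm from the base axis. Payload 4.2 kg.
Tool frame: the origin (TCP) lies between the finger pads; the fingertips stand 17 mm ahead of it and the grasp point (between the pads) lies 2 mm behind it (nose_length is the distance from the TCP to the fingertips, in mm); z points along the fingers, y is the direction in which the jaws open and shut (so a half turn about z gives the same grasp; the last joint's range is limited). The gripper opens to 85 mm and grips with 20 to 120 N. Pads are 22 mm wide; open, the fingers measure 114 mm over their backs; the gripper's body (76 mm by 85 mm) begins 54 mm behind the grasp point. The pads swing forward as they close: fully open they stand 13 mm farther back than shut.
Start: joints at [1.587, 0.385, 0.008, 0, -1.194, -0.259], TCP at [150.232, 606.654, 210.612] pointing down, gripper open.
Joint ranges: [-3.14, 3.14], [-1.21, 2.06], [-1.07, 1.41], [-3.16, 2.05], [-2.99, -0.16], [-3.1, 3.1]. Speed limits (rad/s): [2.79, 2.79, 3.14, 3.14, 3.14, 3.14].

### API

Orientations are given as a unit quaternion [x, y, z, w].
In Python, from bench import * gives the robot as it stands.
- The arm moves only by the tool jog_arm, never from a script. Its argument "increments" is a list of rows, each a list of 4 numbers: the shift along the tool's x, y, z in m, then the turn about the tool's z in degrees. A call has 1 to 10 rows; each row is the pose to reach, as a shift and turn from the pose measured when the call began, along the tool's axes at that moment; what a row does not reach only later rows make up. A row lasts 1/8 s, in which the tool goes at most 62.5 mm and 10.7 degrees, less where a joint would pass 70% of its speed; a pose out of reach is approached as far as the arm can. A call with a gripper value outside its range is refused whole. "hand" is the gripper's target within -1 to 1 (fully open at 1, half-way at 0, shut at -1), set as the call begins (left out, the last holds). The fingers move at their own pace and stop on an object; the grip force is fixed at half the most. Time passes only in rows, so rows that repeat a pose let the fingers close. It gives the time, the measured TCP pose, the force and the opening at its end, in the units of the state.
- read_state(): the state, without advancing time (a new reading comes with each control period).
- get_image(name): name is "scene" or "side" or "wrist"; returns the picture (480x640x3 uint8, red, green, blue); there is no depth.
- calibration(name): a dict with "fx", "fy", "cx", "cy" (pixels), "D" ([k1, k2, p1, p2, k3] as OpenCV has them; the pictures are not rectified), "position" and "rotation" of the camera in the world; the wrist camera has in their place "hand_eye" (4x4, takes a point from camera to tool coordinates, whose origin is the TCP and whose axes are the flange's). Camera axes: x right, y up, looking along -z (the intrinsics and any distortion apply to the point x, -y, -z); pixel columns grow to the right and rows downward; lengths in mm; the calibration is good to about 2 mm. A picture is of the moment at which its call begins: read the wrist's pose just before it. calibration takes no time and is no camera call.
- job_done(): hands the job in, once; it reports no verdict.
The state is a dict: "clock": time; "joints": joint angles; "joint_vel": joint speeds; "joint_efforts": joint torques, N m; "position": TCP position; "ee_rot": TCP orientation; "contact_force": force on the tool from outside, world axes, zero at the start; "wrist_torque": the same for the moment, N m; "gripper_width": finger opening in mm.
Only numpy, scipy, OpenCV 4.12 (cv2) and the standard library are available. Lean on these libraries where they do the work, as an engineer would, in place of code of your own. Each camera call takes 0.05 s, during which the arm holds its last target.

### The job

Move the four wooden wedge blocks from the dark sorting rack onto the small framed blackboard, one in each of its four chalked seats, in order of height: the tallest next to the round-headed post, then down step by step to the lowest at the other end. The chalked seats are wedge-shaped and point alternately one way and the other; lay every block with its wide end at the wide end of its seat, so that they pack head to tail, each centred in its outline, flat on the board and let go.

Things in the scene. Friction and masses are not known exactly. Their poses are not given: they have to be found in the camera images.
- wedge_55_c (a point): Loose pale wooden wedge block, 55 mm high (tallest of four alike but for height). From above a symmetric trapezium 60 mm long, 46 mm wide at the wide end, 22 mm at the narrow; its two upright end faces are parallel: grip there, along its length. Point: its centre, 27.5 mm above the underside. x points to the wide end, z up. About 79 g. Starts on the rack, wide end away from the robot.
- wedge_44_c (a point): Loose pale wooden wedge block, 44 mm high (second tallest of four alike but for height). From above a symmetric trapezium 60 mm long, 46 mm wide at the wide end, 22 mm at the narrow; its two upright end faces are parallel: grip there, along its length. Point: its centre, 22 mm above the underside. x points to the wide end, z up. About 63 g. Starts on the rack, wide end away from the robot.
- wedge_33_c (a point): Loose pale wooden wedge block, 33 mm high (third tallest of four alike but for height). From above a symmetric trapezium 60 mm long, 46 mm wide at the wide end, 22 mm at the narrow; its two upright end faces are parallel: grip there, along its length. Point: its centre, 16.5 mm above the underside. x points to the wide end, z up. About 47 g. Starts on the rack, wide end away from the robot.
- wedge_22_c (a point): Loose pale wooden wedge block, 22 mm high (lowest of four alike but for height). From above a symmetric trapezium 60 mm long, 46 mm wide at the wide end, 22 mm at the narrow; its two upright end faces are parallel: grip there, along its length. Point: its centre, 11 mm above the underside. x points to the wide end, z up. About 31 g. Starts on the rack, wide end away from the robot.
- board: Fixed framed blackboard, 240 (x) by 130 (y) mm, its flat top 10 mm above the table. Origin: centre of underside, z up. Chalk lines mark four wedge-shaped seats centred at x = -63, -21, 21, 63 mm, y = 0, each a block's outline with 4 mm to spare at its slanted sides. At x = -63 and 21 the wide end is at +y, at x = -21 and 63 at -y. Lies left or right of the robot.
- post: Fixed upright wooden post, 50 mm high with a round 22 mm head, on the board at the middle of one short end: board x = +107 or -107 mm, y = 0 (it varies). Origin: centre of its foot, on the board's top. The other end has a flat strip, 14 x 60 mm, 6 mm high, instead.
- board_side (a point): Point on the board's top face at x = 0, y = +55 mm of the board: tells which long side is +y.
- rack: Fixed dark wooden sorting rack, 110 (x) by 250 (y) mm, its top 16 mm above the table. Origin: centre of underside. Four flat places in a row at y = -93, -31, 31, 93 mm, parted by ridges 5 mm wide and 6 mm high, hold the blocks in mixed order.

How it is judged:
By the outcome, as a careful person would: the job done as asked, in the order asked, and still so for the second after the job is handed in, with the robot touching nothing.
It also fails if it takes over 109 s, if anything falls off the work surface, if the arm or the gripper's body presses on something with over 40 N, if the wrist force passes 120 N, or if a joint passes its speed limit or range.

## Working session

There is one attempt and no reset: what is moved stays moved. The work goes in short steps, Python scripts to look and compute and a tool call to move; the robot and the scene stay as the last step left them, time stands still between calls to the robot, and variables do not carry over. Pictures are saved under pics/ and viewed, and the job is handed in when it is done.

Besides the shell and the picture viewer there is one more tool, called after "Request:" as name(argument=value, ...), one argument or row to a line, values as JSON. jog_arm: Moves the arm, as the interface text tells. Its arguments: {"type":"object","properties":{"increments":{"type":"array"},"hand":{"type":"number"}},"required":["increments"]}

```bash
mkdir -p pics; ls; python3 - <<'E'
from bench import *
import cv2
s=read_state();print(s)
for n in ["scene","side","wrist"]:
    im=get_image(n);cv2.imwrite(f"pics/{n}0.png",im[:,:,::-1]);c=calibration(n);print(n,c)
E
```

```text
pics
{'clock': 0.0, 'joints': array([ 1.58665671e+00,  3.85551073e-01,  6.60250201e-03, -5.03273277e-04,
       -1.19400772e+00, -2.58585379e-01]), 'joint_vel': array([-2.05086091e-04,  6.71787491e-04, -6.27197462e-05,  5.35952884e-05,
        1.51551120e-04, -1.60404057e-03]), 'joint_efforts': array([-1.80166619e-03, -3.92291522e+01,  1.88399148e+01,  4.18613032e+00,
       -4.56679700e-03,  4.53997373e-07]), 'position': array([150.05798296, 606.05549673, 209.51519148]), 'ee_rot': array([ 9.92632757e-01, -1.21156878e-01, -8.39521493e-05,  1.10182455e-03]), 'contact_force': array([-0.17957184, -0.99437411,  0.12132207]), 'wrist_torque': array([-0.01068938,  0.06169781,  0.03123761]), 'gripper_width': 85.4118834303692}
scene {'fx': 481.00125210407623, 'fy': 481.00125210407623, 'cx': 321.7916019465636, 'cy': 232.35537898891283, 'D': array([0.01873408, 0.        , 0.        , 0.        , 0.        ]), 'position': array([ 887.87727177, -618.75448712,  469.16399891]), 'rotation': array([0.47480477, 0.12709452, 0.20037911, 0.84749963])}
side {'fx': 438.1704265459938, 'fy': 438.1704265459938, 'cx': 323.0634542142673, 'cy': 238.3497182370649, 'D': array([-0.00261256,  0.        ,  0.        ,  0.        ,  0.        ]), 'position': array([  82.17990381, -414.79977027,  628.08242544]), 'rotation': array([ 0.35791624, -0.16177288, -0.37648957,  0.83903582])}
wrist {'fx': 420.19007008808745, 'fy': 420.19007008808745, 'cx': 319.7425379996033, 'cy': 236.66576951196035, 'D': array([-0.07262464,  0.        ,  0.        ,  0.        ,  0.        ]), 'hand_eye': array([[-1.14962586e-03,  9.58178349e-01,  2.86169408e-01,
         7.34865126e+01],
       [ 9.99999321e-01,  1.15675432e-03,  1.44138855e-04,
        -4.69590418e-02],
       [-1.92916970e-04,  2.86169379e-01, -9.58179028e-01,
        -1.64238141e+02],
       [ 0.00000000e+00,  0.00000000e+00,  0.00000000e+00,
         1.00000000e+00]])}
```

View pics/scene0.png

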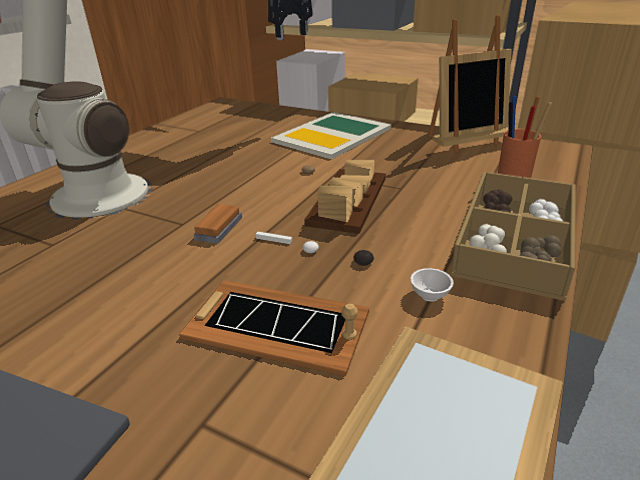

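View pics/side0.png

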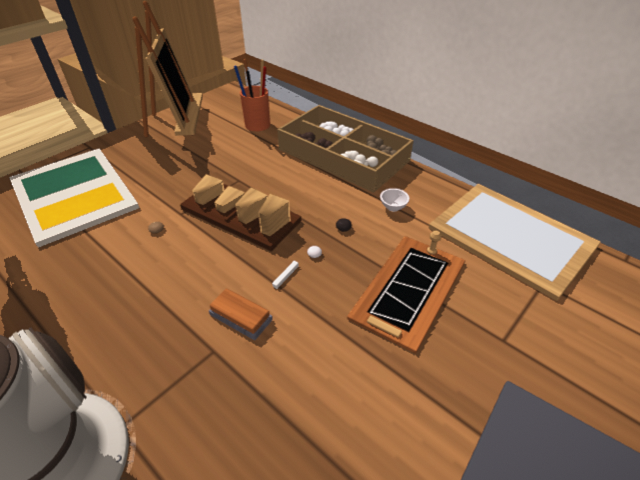

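View pics/wrist0.png

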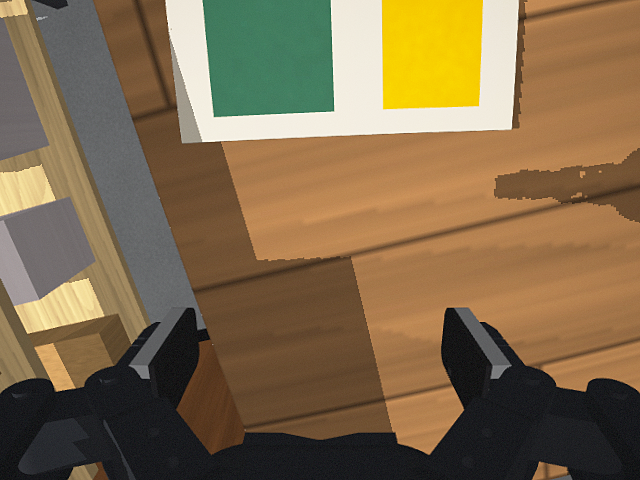

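```bash
cat > h.py <<'E'
import numpy as np, cv2
from scipy.spatial.transform import Rotation as R
from bench import *
def cam(n,st=None):
    c=calibration(n);K=np.array([[c['fx'],0,c['cx']],[0,c['fy'],c['cy']],[0,0,1.]])
    if 'position' in c:
        p=np.array(c['position']);r=R.from_quat(c['rotation']).as_matrix()
    else:
        T=np.array(c['hand_eye']);Rt=R.from_quat(st['ee_rot']).as_matrix()
        r=Rt@T[:3,:3];p=np.array(st['position'])+Rt@T[:3,3]
    return K,np.array(c['D']),p,r
def ray(cm,uv):
    K,D,p,r=cm
    q=cv2.undistortPoints(np.array(uv,float).reshape(-1,1,2),K,D).reshape(-1,2)
    d=np.c_[q[:,0],-q[:,1],-np.ones(len(q))]@r.T
    return p,d
def plane(cm,uv,z):
    p,d=ray(cm,uv);t=(z-p[2])/d[:,2];return p+t[:,None]*d
def proj(cm,P):
    K,D,p,r=cm
    q=(np.array(P,float).reshape(-1,3)-p)@r
    q=np.c_[q[:,0],-q[:,1],-q[:,2]]
    return cv2.projectPoints(q,np.zeros(3),np.zeros(3),K,D)[0].reshape(-1,2)
E
python3 - <<'E'
import cv2
a=cv2.imread('pics/side0.png')
cv2.imwrite('pics/s1.png',cv2.resize(a[165:255,170:310],None,fx=5.7,fy=5.7,interpolation=2))
cv2.imwrite('pics/s2.png',cv2.resize(a[225:355,340:475],None,fx=4.6,fy=4.6,interpolation=2))
a=cv2.imread('pics/scene0.png')
cv2.imwrite('pics/s3.png',cv2.resize(a[150:240,290:400],None,fx=6,fy=6,interpolation=2))
cv2.imwrite('pics/s4.png',cv2.resize(a[275:385,170:380],None,fx=3.8,fy=3.8,interpolation=2))
E
```

```text
(no output)
```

View pics/s1.png

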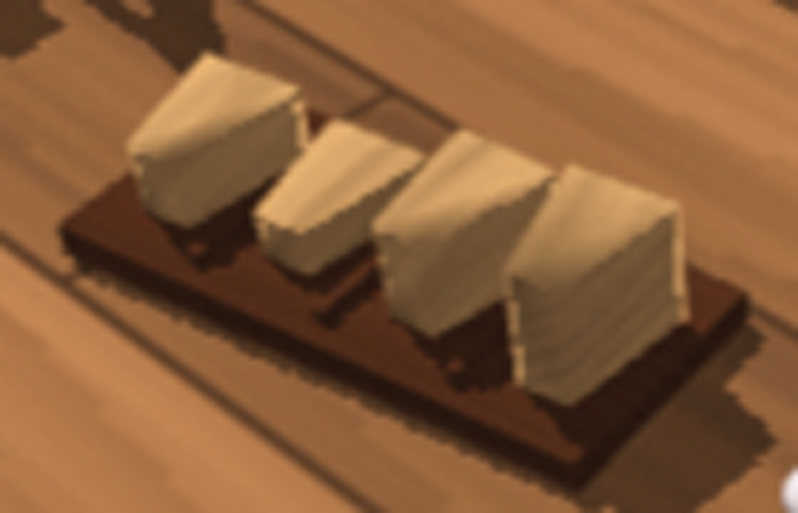

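View pics/s2.png

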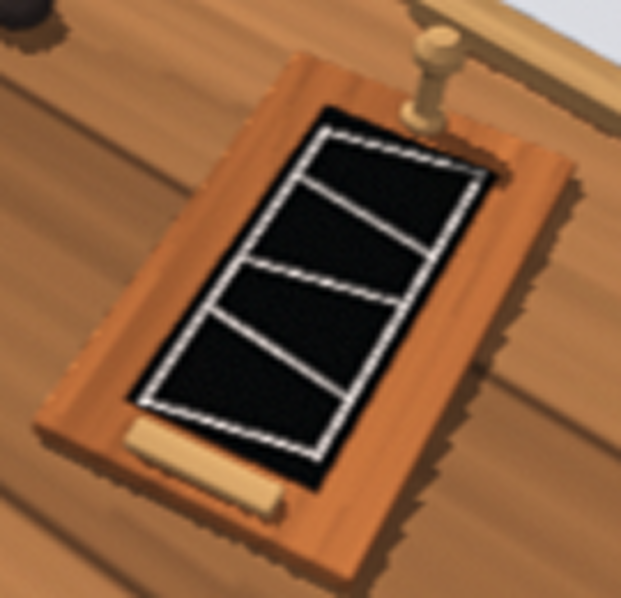

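View pics/s3.png

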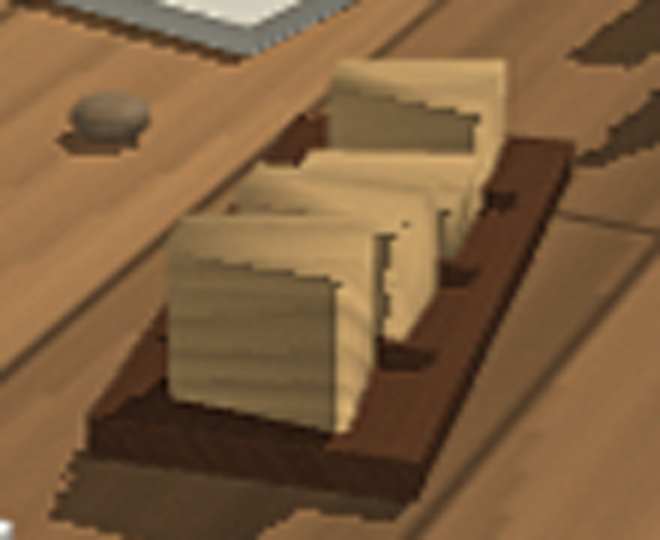

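View pics/s4.png

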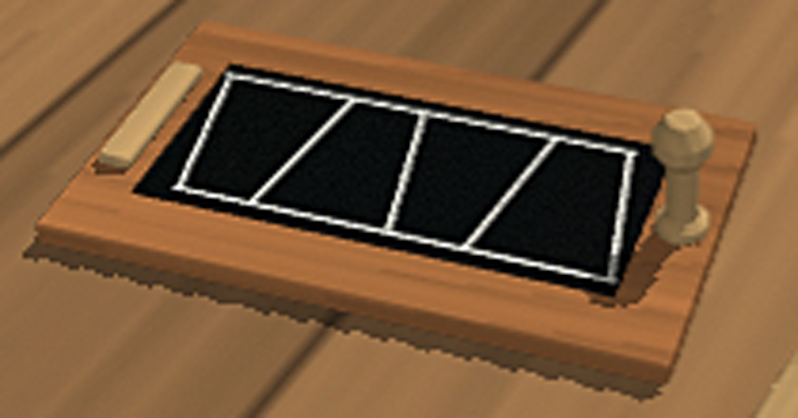

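```bash
cat > a.py <<'E'
from h import *
sd=cam('side');sc=cam('scene')
f=lambda l,o,s:np.array(l)/s+np.array(o)-0.0
def show(n,P):
    c=P.mean(0);print(n,c.round(1),'edges',[round(float(np.linalg.norm(P[i]-P[(i+1)%4])),1) for i in range(4)]);return c
# board corners order: L-far, R-far, R-near, L-near
for nm,cm,l,o,s in [('side',sd,[(327,130),(482,176),(319,456),(145,402)],(340,225),4.6),('scene',sc,[(634,153),(611,280),(178,187),(230,76)],(170,275),3.8)]:
    P=plane(cm,f(l,o,s),10);show(nm,P)
    v=P[0]+P[1]-P[2]-P[3]; e1=P[0]-P[3];e2=P[1]-P[2]
    print(' dir deg',[round(float(np.degrees(np.arctan2(e[1],e[0]))),2) for e in (e1,e2)])
# blocks in side: wideL, wideR, narR, narL  (wide=far)
B={'A':[(208,53),(300,97),(180,153+0),(130,150)]}
tops={'1':([(208,53),(300,98),(178,163),(130,152)],33),'2':([(340,121),(420,157),(300,226),(258,213)],22),'3':([(463,130),(552,180),(428,245),(376,230)],44),'4':([(572,166),(680,207),(556,295),(508,277)],55)}
for k,(l,h) in tops.items():
    for hh in (22,33,44,55):
        P=plane(sd,f(l,(170,165),5.7),16+hh)
        w=(P[0]+P[1])/2;n=(P[2]+P[3])/2;d=w-n
        c=show(f'{k} h{hh}',P);print('   dir',round(float(np.degrees(np.arctan2(d[1],d[0]))),1),'len',round(float(np.linalg.norm(d)),1))
# rack corners bottom-left, near right, far right top face z16
P=plane(sd,f([(65,232),(578,466),(748,300)],(170,165),5.7),16);print(P.round(1),np.linalg.norm(P[0]-P[1]),np.linalg.norm(P[1]-P[2]))
d=P[0]-P[1];print('rack ydir',np.degrees(np.arctan2(d[1],d[0]))-90,'centre',(P[0]+P[2])/2)
E
python3 a.py
```

```text
side [ 577.1 -190.2   10. ] edges [66.7, 166.4, 66.8, 169.0]
 dir deg [9.66, 9.53]
scene [ 580.6 -189.6   10. ] edges [66.6, 168.4, 65.9, 169.3]
 dir deg [9.73, 9.45]
1 h22 [497.9 302.2  38. ] edges [51.8, 57.5, 20.9, 67.3]
   dir 13.4 len 60.5
1 h33 [490.2 288.9  49. ] edges [50.8, 56.5, 20.6, 66.0]
   dir 13.4 len 59.4
1 h44 [482.4 275.5  60. ] edges [49.9, 55.4, 20.2, 64.8]
   dir 13.4 len 58.2
1 h55 [474.7 262.1  71. ] edges [48.9, 54.3, 19.8, 63.5]
   dir 13.4 len 57.1
2 h22 [505.2 234.8  38. ] edges [41.0, 57.2, 18.6, 60.9]
   dir 9.9 len 57.9
2 h33 [497.3 222.7  49. ] edges [40.3, 56.1, 18.2, 59.7]
   dir 9.9 len 56.8
2 h44 [489.4 210.6  60. ] edges [39.5, 55.0, 17.9, 58.6]
   dir 9.9 len 55.8
2 h55 [481.5 198.4  71. ] edges [38.7, 54.0, 17.5, 57.5]
   dir 9.9 len 54.7
3 h22 [530.  191.6  38. ] edges [48.7, 57.1, 22.1, 66.0]
   dir 7.6 len 60.0
3 h33 [521.7 180.3  49. ] edges [47.8, 56.0, 21.7, 64.7]
   dir 7.6 len 58.9
3 h44 [513.3 169.   60. ] edges [46.9, 54.9, 21.3, 63.5]
   dir 7.6 len 57.8
3 h55 [505.  157.7  71. ] edges [46.0, 53.9, 20.9, 62.3]
   dir 7.6 len 56.7
4 h22 [545.  139.7  38. ] edges [49.3, 65.5, 20.8, 67.5]
   dir 14.4 len 65.0
4 h33 [536.4 129.3  49. ] edges [48.4, 64.3, 20.5, 66.3]
   dir 14.4 len 63.8
4 h44 [527.7 119.   60. ] edges [47.4, 63.0, 20.1, 65.0]
   dir 14.4 len 62.5
4 h55 [519.1 108.7  71. ] edges [46.5, 61.8, 19.7, 63.7]
   dir 14.4 len 61.3
[[431.9 309.1  16. ]
 [475.   69.4  16. ]
 [577.8  86.   16. ]] 243.5858599153508 104.12150955733075
rack ydir 10.190900489718516 centre [504.81884973 197.53774895  16.        ]
```

```bash
cat >> h.py <<'E'
def inc(x,y,z,yaw,st=None):
    st=st or read_state();Rt=R.from_quat(st['ee_rot']).as_matrix()
    y0=np.degrees(np.arctan2(Rt[1,0],Rt[0,0]))
    d=Rt.T@(np.array([x,y,z])-st['position'])
    t=-(yaw-y0);t=(t+180)%360-180
    print('now',st['position'].round(1),'yaw',round(float(y0),2),'tilt',Rt[:,2].round(4),'clk',round(st['clock'],2),'-> inc',(d/1000).round(4),'turn',round(float(t),2))
E
python3 -c "
from h import *
inc(495,256,210,-80)"
```

```text
now [150.2 606.2 209.8] yaw -13.92 tilt [-3.0e-04 -1.6e-03 -1.0e+00] clk 0.15 -> inc [4.19e-01 2.57e-01 2.00e-04] turn 66.08
```

Request:
jog_arm(
  increments=[
    [0.05,0.03,0,8],
    [0.105,0.064,0,17],
    [0.157,0.096,0,26],
    [0.21,0.128,0,35],
    [0.262,0.16,0,44],
    [0.314,0.193,0,53],
    [0.366,0.225,0,62],
    [0.419,0.257,0,66],
    [0.419,0.257,0,66],
    [0.419,0.257,0,66],
  ],
  hand=1,
)

```text
clock: 1.4
position: [494.8, 255.7, 209.9]
ee_rot: [0.766, -0.642, 0.0, 0.001]
contact_force: [0.1, 0.1, 0.7]
gripper_width: 85.1
```

```bash
python3 - <<'E'
from h import *
import pickle
s=read_state();print(s['position'],s['joints'].round(2),abs(s['joint_vel']).max())
im=get_image('wrist');pickle.dump((s,im),open('rack.pkl','wb'));cv2.imwrite('pics/w1.png',im[:,:,::-1])
E
```

```text
[494.84985636 255.72259049 209.86603561] [ 0.77  0.27 -0.16  0.   -1.14 -0.59] 0.03356042247398134
```

View pics/w1.png

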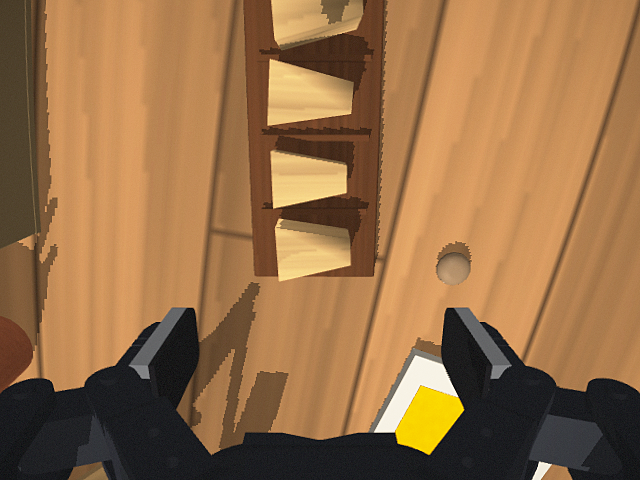

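Request:
jog_arm(
  increments=[
    [0.05,0,0,0],
    [0.07,0,0,0],
    [0.07,0,0,0],
    [0.07,0,0,0],
  ],
)

```text
clock: 1.95
position: [506.6, 188.6, 210.3]
ee_rot: [0.767, -0.641, 0.0, 0.001]
contact_force: [-0.3, -0.1, -1.0]
gripper_width: 85.5
```

```bash
python3 - <<'E'
from h import *
import pickle
s=read_state();print(s['position'],s['joints'].round(2),abs(s['joint_vel']).max())
im=get_image('wrist');pickle.dump((s,im),open('rack.pkl','wb'));cv2.imwrite('pics/w2.png',cv2.resize(im[0:400,200:440,::-1],None,fx=2,fy=2)[:600] if 0 else im[:,:,::-1])
cv2.imwrite('pics/w2c.png',cv2.resize(im[0:380,230:400,::-1],None,fx=1.55,fy=1.55,interpolation=2))
hsv=cv2.cvtColor(im,cv2.COLOR_RGB2HSV)
for p in [(310,170),(260,250),(230,200),(310,130)]: print(p,hsv[p[1],p[0]])
E
```

```text
[506.63767209 188.55675909 210.31111019] [ 0.66  0.24 -0.2   0.   -1.13 -0.48] 0.0045351937908863806
(310, 170) [ 17 128 221]
(260, 250) [ 12 167 122]
(230, 200) [ 14 139 147]
(310, 130) [ 18 124 224]
```

View pics/w2.png

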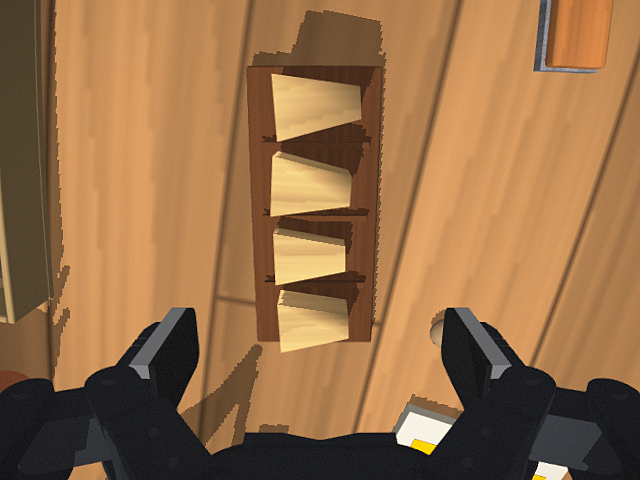

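```bash
cat > b.py <<'E'
from h import *
import pickle
s,im=pickle.load(open('rack.pkl','rb'));cm=cam('wrist',s)
hsv=cv2.cvtColor(im,cv2.COLOR_RGB2HSV)
m=((hsv[...,2]>175)&(hsv[...,1]<160)).astype(np.uint8)
m[:, :262]=0;m[:,372:]=0;m[:65]=0;m[360:]=0
m=cv2.morphologyEx(m,cv2.MORPH_OPEN,np.ones((3,3)))
cs=[c for c in cv2.findContours(m,0,cv2.CHAIN_APPROX_NONE)[0] if cv2.contourArea(c)>1500]
v=im[:,:,::-1].copy()
for c,h in zip(sorted(cs,key=lambda c:c[:,0,1].mean()),[55,44,22,33]):
    hull=cv2.convexHull(c);e=1
    for e in np.arange(1,12,.5):
        q=cv2.approxPolyDP(hull,e,True)
        if len(q)<=4: break
    q=q.reshape(-1,2);cv2.polylines(v,[q.astype(np.int32)],1,(0,0,255),1)
    P=plane(cm,q,16+h)
    # order: wide end = larger x
    o=np.argsort(P[:,0]);n=P[o[:2]];w=P[o[2:]]
    d=w.mean(0)-n.mean(0);print(h,q.tolist(),'c',((w.mean(0)+n.mean(0))/2).round(1),'dir',np.degrees(np.arctan2(d[1],d[0])).round(2),'len',np.linalg.norm(d).round(1),'w',np.linalg.norm(w[0]-w[1]).round(1),'n',np.linalg.norm(n[0]-n[1]).round(1),cv2.contourArea(c))
cv2.imwrite('pics/w2d.png',cv2.resize(v[50:370,230:400],None,fx=1.85,fy=1.85,interpolation=2))
E
python3 b.py
```

```text
55 [[272, 74], [329, 82], [355, 119], [277, 140]] c [528.9 112.7  71. ] dir 15.68 len 47.2 w 44.6 n 30.8 3607.5
44 [[272, 156], [330, 172], [349, 205], [270, 215]] c [521.2 172.6  60. ] dir 7.88 len 51.9 w 45.1 n 29.2 3323.5
22 [[273, 234], [344, 246], [344, 271], [275, 284]] c [507.9 236.6  38. ] dir 10.88 len 59.5 w 45.1 n 22.5 2618.5
33 [[277, 305], [347, 325], [334, 359], [262, 359]] c [499.5 305.1  49. ] dir 1.49 len 62.8 w 55.3 n 35.7 3202.5
```

View pics/w2d.png

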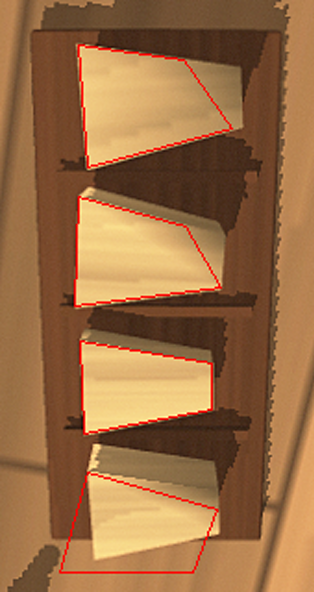

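```bash
cat > b2.py <<'E'
from h import *
import pickle
s,im=pickle.load(open('rack.pkl','rb'));cm=cam('wrist',s)
Q={55:[(78,44),(88,168),(242,68),(242,127)],44:[(80,196),(75,306),(223,236),(221,288)],22:[(82,340),(86,434),(213,362),(212,408)],33:[(92,472),(96,560),(218,509),(218,536)]}
for h,q in Q.items():
    P=plane(cm,(np.array(q)+.5)/1.85-.5+[230,50],16+h);w=P[:2];n=P[2:]
    d=w.mean(0)-n.mean(0);print(h,'c',((w.mean(0)+n.mean(0))/2).round(1),'dir',np.degrees(np.arctan2(d[1],d[0])).round(2),'len',np.linalg.norm(d).round(1),'w',np.linalg.norm(w[0]-w[1]).round(1),'n',np.linalg.norm(n[0]-n[1]).round(1))
    e=w[0]-w[1];print('  wide edge normal',np.degrees(np.arctan2(e[1],e[0])).round(1)+90)
E
python3 b2.py
python3 - <<'E'
import cv2
im=cv2.imread('pics/w2.png')
cv2.imwrite('pics/w2e.png',cv2.resize(im[280:360,260:370],None,fx=7,fy=7,interpolation=2))
cv2.imwrite('pics/w2f.png',cv2.resize(im[65:225,255:375],None,fx=3.7,fy=3.7,interpolation=2))
E
```

```text
55 c [522.4 112.2  71. ] dir 13.36 len 59.8 w 45.3 n 21.4
  wide edge normal 13.400000000000006
44 c [516.9 173.   60. ] dir 6.03 len 59.3 w 45.5 n 21.6
  wide edge normal 5.799999999999997
22 c [507.2 236.1  38. ] dir 11.41 len 59.0 w 45.8 n 22.4
  wide edge normal 10.700000000000003
33 c [492.8 297.1  49. ] dir 7.21 len 58.4 w 46.5 n 14.3
  wide edge normal 10.799999999999997
```

View pics/w2e.png

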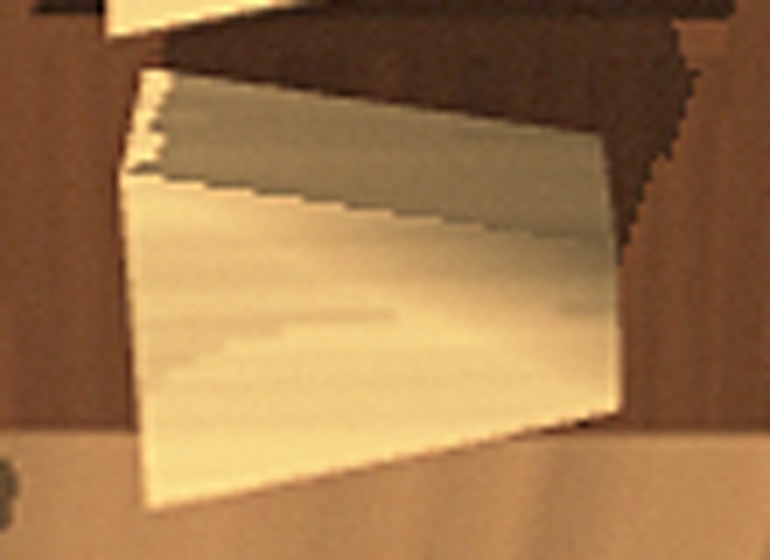

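View pics/w2f.png

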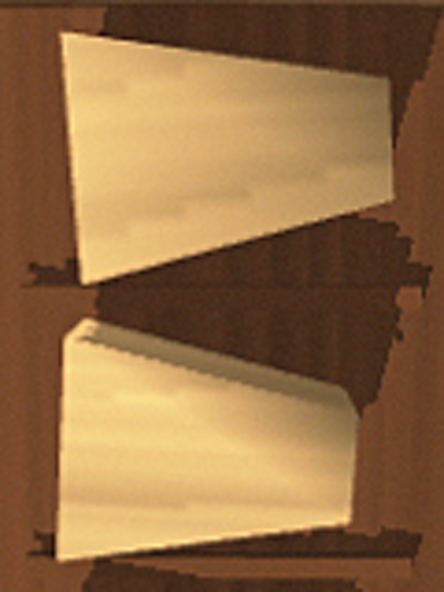

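```bash
cat > b3.py <<'E'
from h import *
import pickle
s,im=pickle.load(open('rack.pkl','rb'));cm=cam('wrist',s)
Q={33:([(124,174),(150,508),(616,238),(622,410)],7,(260,280)),55:([(62,33),(86,285),(389,78),(394,200)],3.7,(255,65)),44:([(64,340),(58,560),(357,418),(350,524)],3.7,(255,65))}
for h,(q,sc,o) in Q.items():
    P=plane(cm,(np.array(q)+.5)/sc-.5+o,16+h);w=P[:2];n=P[2:]
    d=w.mean(0)-n.mean(0);print(h,'c',((w.mean(0)+n.mean(0))/2).round(1),'dir',np.degrees(np.arctan2(d[1],d[0])).round(2),'len',np.linalg.norm(d).round(1),'w',np.linalg.norm(w[0]-w[1]).round(1),'n',np.linalg.norm(n[0]-n[1]).round(1))
inc(522.3,112.3,150,-76.6)
E
python3 b3.py
```

```text
33 c [493.9 294.   49. ] dir 12.77 len 59.8 w 46.6 n 23.9
55 c [522.5 112.3  71. ] dir 13.89 len 59.7 w 46.1 n 22.2
44 c [516.9 173.5  60. ] dir 6.27 len 60.0 w 45.5 n 22.0
now [506.6 188.6 210.2] yaw -79.79 tilt [-5.0e-04 -1.4e-03 -1.0e+00] clk 2.0 -> inc [ 0.0778 -0.0019  0.0603] turn -3.19
```

Request:
jog_arm(
  increments=[
    [0.05,-0.001,0,-2],
    [0.078,-0.002,0.01,-3.4],
    [0.078,-0.002,0.03,-3.4],
    [0.078,-0.002,0.07,-3.4],
    [0.078,-0.002,0.105,-3.4],
    [0.078,-0.002,0.13,-3.4],
    [0.078,-0.002,0.15,-3.4],
    [0.078,-0.002,0.165,-3.4],
    [0.078,-0.002,0.165,-3.4],
  ],
)

```text
clock: 3.12
position: [521.8, 112.2, 44.3]
ee_rot: [0.786, -0.618, -0.0, 0.002]
contact_force: [-0.2, -0.4, -0.2]
gripper_width: 85.5
```

```bash
python3 -c "
from h import *
inc(522.5,112.3,45,-76.4)
im=get_image('wrist');cv2.imwrite('pics/w3.png',im[:,:,::-1])"
```

```text
now [521.8 112.2  44.3] yaw -76.34 tilt [-0.0025 -0.0025 -1.    ] clk 3.12 -> inc [ 0.0001 -0.0007 -0.0007] turn 0.06
```

View pics/w3.png

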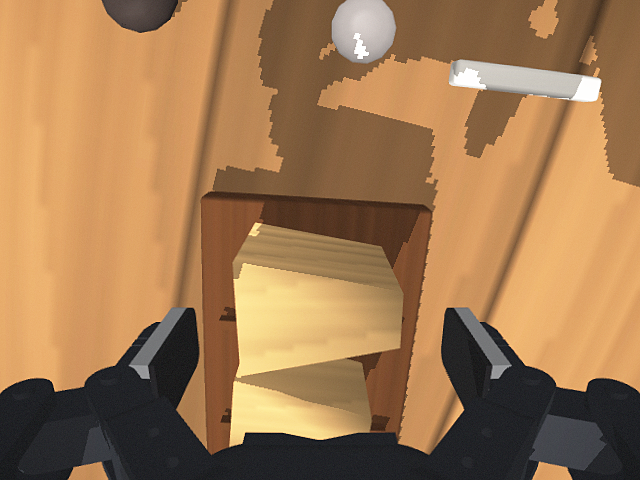

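```bash
python3 -c "
from h import *
s=read_state();cm=cam('wrist',s);P=plane(cm,[(242,263),(239,378),(403,291),(400,348)],71);print(P)
w=P[:2].mean(0);n=P[2:].mean(0);d=w-n;c=(w+n)/2;print(c,np.linalg.norm(d),np.degrees(np.arctan2(d[1],d[0])),R.from_quat(s['ee_rot']).as_matrix().T@(c-s['position']))"
```

```text
[[554.87775456  97.48065163  71.        ]
 [547.54633816 144.46247048  71.        ]
 [496.7126177   94.45646818  71.        ]
 [490.91310331 117.11026023  71.        ]]
[522.51245343 113.37746263  71.        ] 59.37463987630364 14.821157749332183 [ -0.93419477  -0.23841956 -25.77199565]
```

Request:
jog_arm(
  increments=[
    [0,0,0,0],
    [0,0,0,0],
    [0,0,0,0],
    [0,0,0,0],
    [0,0,0,0],
    [0,0,0,0],
  ],
  hand=-1,
)

```text
clock: 3.92
position: [525.3, 112.8, 50.3]
ee_rot: [0.787, -0.617, 0.003, -0.002]
contact_force: [-3.9, -1.9, 21.1]
gripper_width: 0.1
```

```bash
python3 -c "
from h import *
s=read_state();print(s['gripper_width'],s['position'],s['contact_force'])
for n in ['wrist','side']:
  im=get_image(n)[:,:,::-1];cv2.imwrite('pics/w4'+n+'.png',im)
cv2.imwrite('pics/w4c.png',cv2.resize(im[130:270,160:330],None,fx=4,fy=4,interpolation=2))
"
```

```text
0.09883476290771723 [525.33890506 112.79771256  50.29923152] [-3.88076803 -1.85465406 21.05417994]
```

View pics/w4wrist.png

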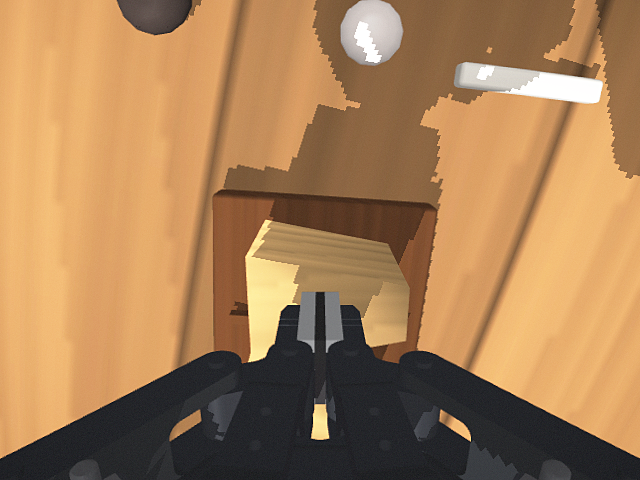

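View pics/w4c.png

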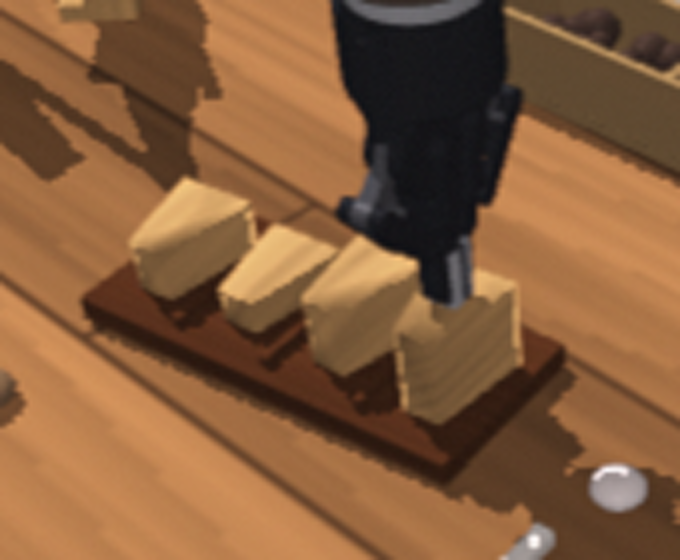

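```bash
python3 -c "
from h import *
c=calibration('wrist');K,D,p,r=cam('wrist',dict(ee_rot=[0,0,0,1],position=[0,0,0]))
cm=(K,D,p,r)
for P in [(0,0,17),(0,0,0),(11,0,17),(-11,0,17),(0,0,-20),(11,43,17),(-11,43,17),(11,43,4),(11,43,-20),(-11,43,-20),(11,43,-35)]: print(P,proj(cm,P).round(0))
"
```

```text
(0, 0, 17) [[321. 276.]]
(0, 0, 0) [[321. 291.]]
(11, 0, 17) [[321. 254.]]
(-11, 0, 17) [[321. 298.]]
(0, 0, -20) [[321. 313.]]
(11, 43, 17) [[415. 253.]]
(-11, 43, 17) [[412. 297.]]
(11, 43, 4) [[422. 263.]]
(11, 43, -20) [[436. 285.]]
(-11, 43, -20) [[432. 337.]]
(11, 43, -35) [[448. 303.]]
```

Request:
jog_arm(
  increments=[
    [-0.003,0.003,-0.035,0],
    [-0.003,0.003,-0.05,0],
  ],
)

```text
clock: 4.28
position: [522.7, 115.6, 103.2]
ee_rot: [0.787, -0.617, 0.004, -0.004]
contact_force: [-0.2, 0.8, -0.0]
gripper_width: 0.3
```

Request:
jog_arm(
  increments=[
    [0,0,0,0],
    [0,0,0,0],
    [0,0,0,0],
    [0,0,0,0],
  ],
  hand=1,
)

```text
clock: 4.78
position: [522.3, 115.4, 102.2]
ee_rot: [0.787, -0.617, 0.003, -0.003]
contact_force: [0.2, 0.1, 0.5]
gripper_width: 72.0
```

```bash
python3 -c "
from h import *
s=read_state();print(s['gripper_width'],s['position'],s['contact_force'],s['joints'].round(2))
im=get_image('wrist')[:,:,::-1];cv2.imwrite('pics/w5.png',im)
"
```

```text
72.03338909442087 [522.29518751 115.40421514 102.19806345] [0.19603689 0.11338102 0.54647404] [ 0.52  0.34 -0.37  0.01 -0.86 -0.29]
```

View pics/w5.png

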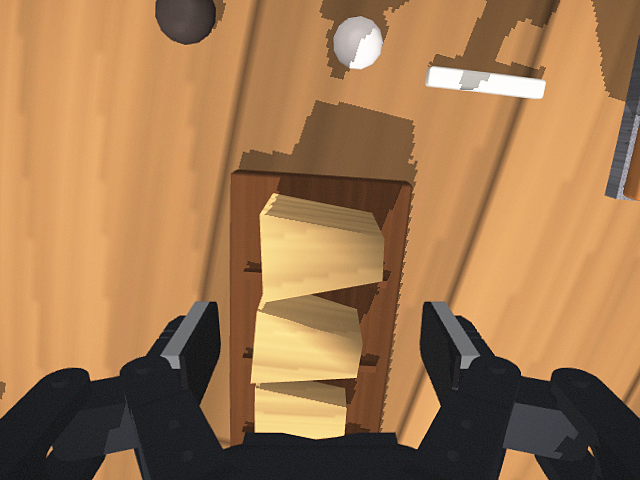

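```bash
cat >> h.py <<'E'
def blk(st,px,z):
    cm=cam('wrist',st);P=plane(cm,px,z);w=P[:2].mean(0);n=P[2:].mean(0);d=w-n;c=(w+n)/2
    print('c',c.round(1),'len',np.linalg.norm(d).round(1),'w',np.linalg.norm(P[0]-P[1]).round(1),'n',np.linalg.norm(P[2]-P[3]).round(1),'dir',np.degrees(np.arctan2(d[1],d[0])).round(1))
    return c
E
python3 -c "
from h import *
s=read_state();blk(s,[(260,219),(262,303),(383,237),(383,279)],71);inc(522.5,112.8,3,-76)"
```

```text
c [522.9 113.   71. ] len 60.4 w 44.3 n 22.0 dir 15.9
now [522.4 115.5 102.4] yaw -76.19 tilt [ 9.7e-03  9.0e-04 -1.0e+00] clk 4.83 -> inc [0.0025 0.0015 0.0993] turn -0.19
```

Request:
jog_arm(
  increments=[
    [0.002,0.001,0.02,-0.7],
    [0.0025,0.0015,0.04,-0.7],
    [0.0025,0.0015,0.06,-0.7],
    [0.0025,0.0015,0.078,-0.7],
    [0.0025,0.0015,0.092,-0.7],
    [0.0025,0.0015,0.099,-0.7],
    [0.0025,0.0015,0.099,-0.7],
  ],
  hand=1,
)

```text
clock: 5.7
position: [522.4, 112.7, 3.0]
ee_rot: [0.791, -0.612, 0.003, -0.003]
contact_force: [1.0, -0.0, 0.0]
gripper_width: 85.4
```

```bash
python3 -c "
from h import *
im=get_image('wrist')[:,:,::-1];cv2.imwrite('pics/w6.png',im)
inc(522.5,112.8,3,-75.5)
"
```

```text
now [522.8 112.9   3.6] yaw -75.48 tilt [ 0.0102  0.001  -0.9999] clk 5.75 -> inc [0.     0.0003 0.0006] turn 0.02
```

View pics/w6.png

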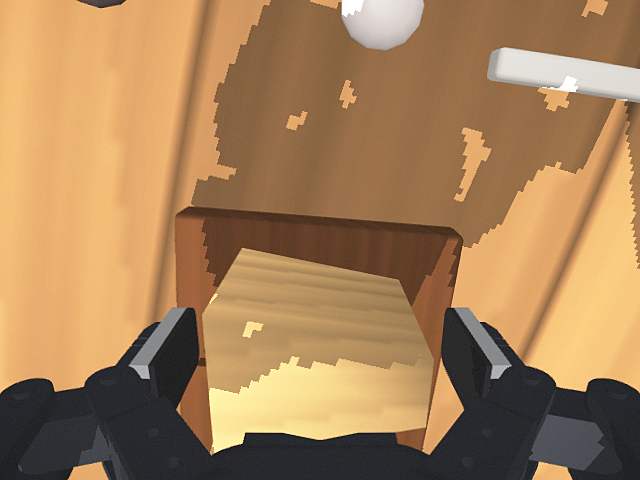

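Request:
jog_arm(
  increments=[
    [0,0,0,0],
    [0,0,0,0],
    [0,0,0,0],
    [0,0,0,0],
  ],
  hand=-1,
)

```text
clock: 6.25
position: [523.6, 113.3, 4.5]
ee_rot: [0.791, -0.612, 0.004, -0.004]
contact_force: [0.2, 0.1, 6.2]
gripper_width: 59.3
```

Request:
jog_arm(
  increments=[
    [0,0,-0.03,0],
    [0,0,-0.08,0],
    [0,0,-0.13,0],
    [0,0,-0.155,0],
    [0,0,-0.155,0],
    [0,0,-0.155,0],
  ],
)

```text
clock: 7.0
position: [520.5, 112.6, 157.9]
ee_rot: [0.791, -0.612, 0.003, -0.003]
contact_force: [0.8, 0.3, -1.5]
gripper_width: 59.0
```

```bash
python3 -c "
from h import *
s=read_state();print(s['gripper_width'],s['contact_force'])
inc(679,-172,180,-170.4)
im=get_image('side')[:,:,::-1];cv2.imwrite('pics/w7.png',im)
"
```

```text
58.97790164422721 [ 0.77469766  0.29909615 -1.53225835]
now [520.5 112.6 157.9] yaw -75.48 tilt [ 0.0091  0.001  -1.    ] clk 7.0 -> inc [ 0.3153 -0.0823 -0.0209] turn 94.92
```

View pics/w7.png

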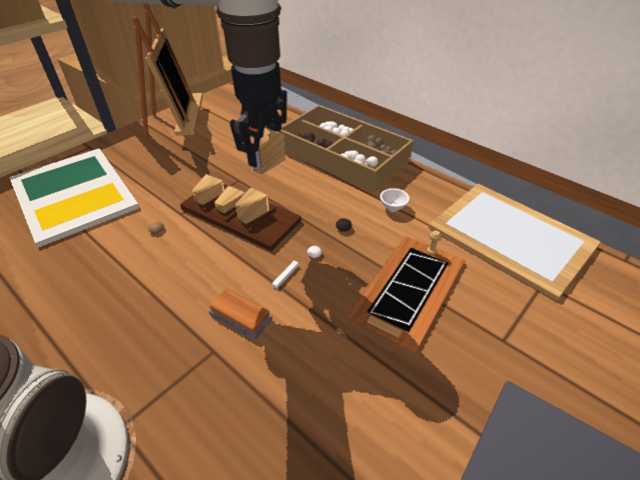

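Block is held at side-view (265,145). Moving to the board-viewing pose.

Request:
jog_arm(
  increments=[
    [0.032,-0.008,-0.005,9.5],
    [0.065,-0.017,-0.01,19],
    [0.098,-0.026,-0.015,28.5],
    [0.13,-0.034,-0.021,38],
    [0.165,-0.043,-0.021,48],
    [0.2,-0.052,-0.021,57.5],
    [0.235,-0.061,-0.021,67],
    [0.265,-0.069,-0.021,76.5],
    [0.295,-0.077,-0.021,86],
    [0.315,-0.082,-0.021,94.9],
  ],
)

```text
clock: 8.3
position: [678.3, -173.0, 176.8]
ee_rot: [-0.081, 0.997, 0.0, 0.002]
contact_force: [0.2, -0.0, -1.4]
gripper_width: 59.3
```

Request:
jog_arm(
  increments=[
    [0,0,0,0],
    [0,0,0,0],
  ],
)

```text
clock: 8.55
position: [677.3, -172.6, 174.6]
ee_rot: [-0.081, 0.997, 0.001, 0.0]
contact_force: [0.5, 0.6, 0.2]
gripper_width: 59.4
```

```bash
python3 -c "
from h import *
import pickle
inc(679,-172,180,-170.4)
s=read_state();im=get_image('wrist');pickle.dump((s,im),open('board.pkl','wb'));cv2.imwrite('pics/w8.png',im[:,:,::-1]);print(s['joints'].round(2))
"
```

```text
now [ 677.3 -172.6  174.6] yaw -170.65 tilt [ 2.0e-04  1.5e-03 -1.0e+00] clk 8.55 -> inc [-0.0017  0.0003 -0.0054] turn -0.25
[-0.02  0.53  0.16 -0.   -1.2  -1.39]
```

View pics/w8.png

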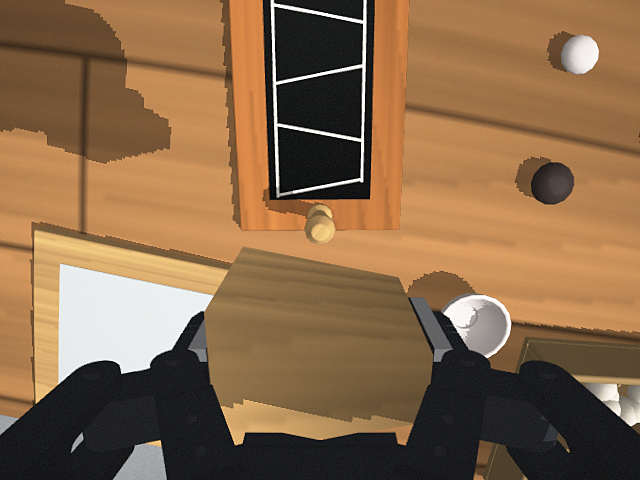

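```bash
python3 -c "
import cv2
im=cv2.imread('pics/w8.png')
cv2.imwrite('pics/w8c.png',cv2.resize(im[0:205,255:385],None,fx=2.9,fy=2.9,interpolation=2))"
```

```text
(no output)
```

View pics/w8c.png

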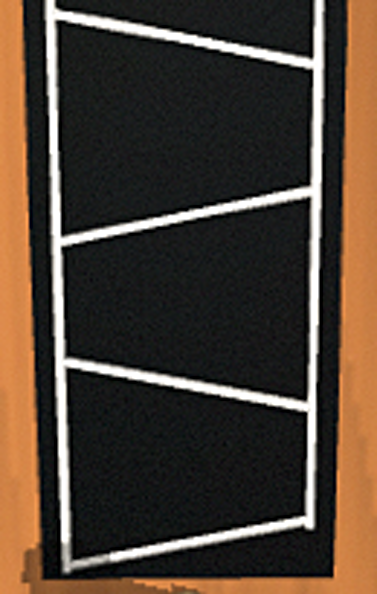

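```bash
cat > c.py <<'E'
from h import *
import pickle
s,im=pickle.load(open('board.pkl','rb'));cm=cam('wrist',s)
L=[(68,565),(61,362),(57,241),(51,13)];Rr=[(310,520),(313,407),(316,190),(320,65)]
px=(np.array(L+Rr)+.5)/2.9-.5+[255,0]
P=plane(cm,px,10)[:,:2]
for c in (30,31,32,33,34):
    M=np.array([[90-0,-c],[36,-c],[6,-c],[-48,-c],[78,c],[48,c],[-6,c],[-36,c]],float)
    Mc=M.mean(0);Pc=P.mean(0);U,S,V=np.linalg.svd((M-Mc).T@(P-Pc));r=(U@V).T
    if np.linalg.det(r)<0: V[-1]*=-1; r=(U@V).T
    t=Pc-r@Mc;res=P-(M@r.T+t);print(c,'centre',t.round(2),'ang',np.degrees(np.arctan2(r[1,0],r[0,0])).round(2),'rms',np.sqrt((res**2).mean()).round(2))
    if c==32: print((res@r).round(1));print('seats',[(x,(t+r@[x,0]).round(1)) for x in (63,21,-21,-63)])
E
python3 c.py
```

```text
30 centre [ 579.4  -189.27] ang 9.56 rms 2.23
31 centre [ 579.4  -189.27] ang 9.56 rms 1.52
32 centre [ 579.4  -189.27] ang 9.56 rms 0.83
[[ 0.3 -1. ]
 [ 0.2 -1.1]
 [-0.2 -1.2]
 [-0.4 -1.2]
 [ 0.3  1. ]
 [ 0.1  1.2]
 [-0.3  0.9]
 [-0.   1.4]]
seats [(63, array([ 641.5, -178.8])), (21, array([ 600.1, -185.8])), (-21, array([ 558.7, -192.8])), (-63, array([ 517.3, -199.7]))]
33 centre [ 579.4  -189.27] ang 9.56 rms 0.23
34 centre [ 579.4  -189.27] ang 9.56 rms 0.65
```

```bash
python3 -c "
from h import *
inc(641.5,-178.8,5,-170.44)"
```

```text
now [ 677.6 -172.4  175.4] yaw -170.63 tilt [ 0.0015  0.0012 -1.    ] clk 8.6 -> inc [ 0.037  -0.0006  0.1704] turn -0.19
```

Request:
jog_arm(
  increments=[
    [0.037,-0.0005,0,-0.2],
    [0.037,-0.0005,0.03,-0.2],
    [0.037,-0.0005,0.07,-0.2],
    [0.037,-0.0005,0.11,-0.2],
    [0.037,-0.0005,0.14,-0.2],
    [0.037,-0.0005,0.16,-0.2],
    [0.037,-0.0005,0.17,-0.2],
    [0.037,-0.0005,0.17,-0.2],
    [0.037,-0.0005,0.17,-0.2],
  ],
)

```text
clock: 9.72
position: [642.3, -178.5, 6.6]
ee_rot: [-0.084, 0.996, 0.0, 0.002]
contact_force: [0.5, 0.3, -0.7]
gripper_width: 58.9
```

```bash
python3 -c "
from h import *
inc(641.5,-178.8,-2,-170.44)
im=get_image('side')[:,:,::-1];cv2.imwrite('pics/w9.png',cv2.resize(im[180:360,330:500],None,fx=3.3,fy=3.3,interpolation=2))
im=get_image('scene')[:,:,::-1];cv2.imwrite('pics/w9s.png',cv2.resize(im[240:390,170:400],None,fx=3.4,fy=3.4,interpolation=2))
im=get_image('wrist')[:,:,::-1];cv2.imwrite('pics/w9w.png',im)
"
```

```text
now [ 642.3 -178.5    6.6] yaw -170.39 tilt [ 3.7e-03  9.0e-04 -1.0e+00] clk 9.72 -> inc [ 0.0009 -0.0001  0.0086] turn 0.05
```

View pics/w9.png

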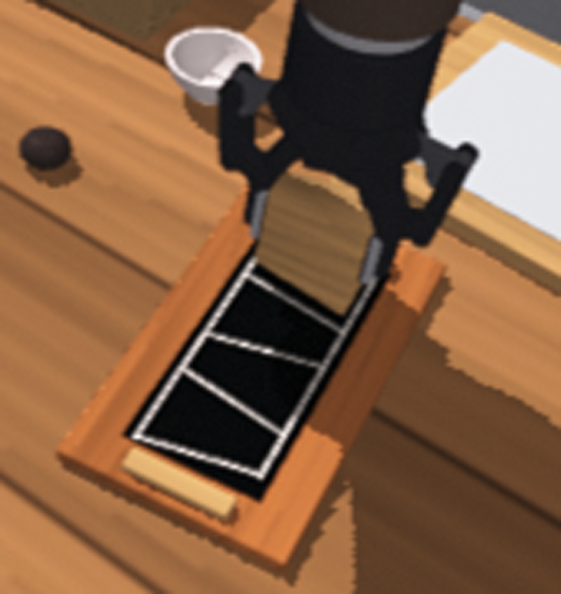

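View pics/w9s.png

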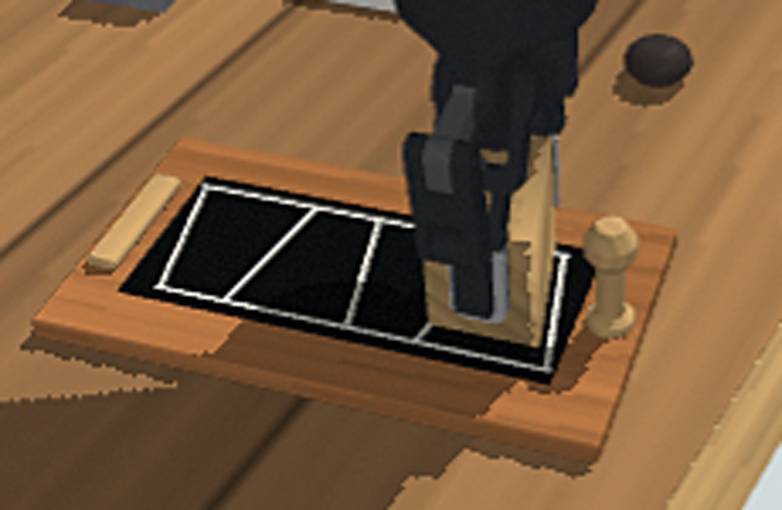

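View pics/w9w.png

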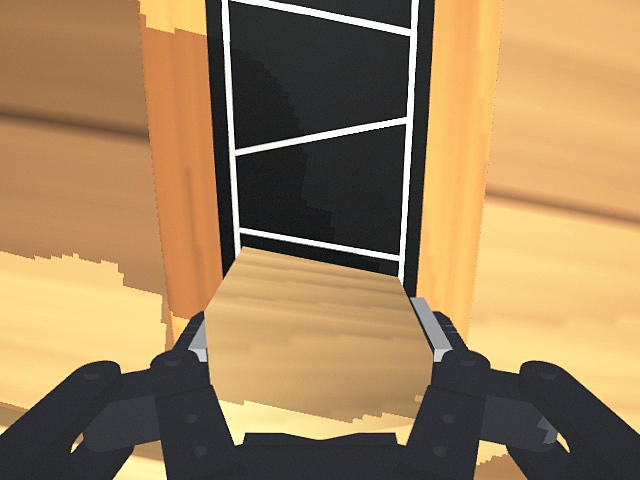

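Request:
jog_arm(
  increments=[
    [0.001,0,0.004,0],
    [0.001,0,0.007,0],
    [0.001,0,0.0085,0],
    [0.001,0,0.0085,0],
  ],
)

```text
clock: 10.38
position: [641.0, -178.9, -1.2]
ee_rot: [-0.084, 0.996, 0.0, 0.002]
contact_force: [-1.5, 0.8, 4.9]
gripper_width: 59.7
```

Request:
jog_arm(
  increments=[
    [0,0,0.001,0],
    [0,0,0.001,0],
  ],
)

```text
clock: 10.62
position: [641.0, -178.9, -1.3]
ee_rot: [-0.084, 0.996, 0.0, 0.002]
contact_force: [-2.0, 2.0, 5.7]
gripper_width: 59.8
```

Request:
jog_arm(
  increments=[
    [0,0,0,0],
    [0,0,0,0],
    [0,0,0,0],
    [0,0,0,0],
  ],
  hand=1,
)

```text
clock: 11.12
position: [641.0, -178.9, -1.5]
ee_rot: [-0.084, 0.996, 0.0, 0.001]
contact_force: [-0.4, -0.1, -0.1]
gripper_width: 85.3
```

Request:
jog_arm(
  increments=[
    [0,0,-0.03,0],
    [0,0,-0.09,0],
    [0,0,-0.15,0],
    [0,0,-0.2,0],
    [0,0,-0.2,0],
    [0,0,-0.2,0],
  ],
)

```text
clock: 11.88
position: [639.8, -178.8, 197.8]
ee_rot: [-0.084, 0.997, 0.001, 0.001]
contact_force: [-0.8, 0.3, -0.3]
gripper_width: 85.4
```

```bash
python3 -c "
from h import *
import pickle
inc(600,112,210,-80)
im=get_image('side')[:,:,::-1];cv2.imwrite('pics/w10.png',cv2.resize(im[180:360,330:500],None,fx=3.3,fy=3.3,interpolation=2))
s=read_state();im=get_image('wrist')[:,:,::-1];cv2.imwrite('pics/w10w.png',im);pickle.dump((s,im),open('p1.pkl','wb'))
"
```

```text
now [ 639.8 -178.8  197.8] yaw -170.41 tilt [ 0.0018  0.0013 -1.    ] clk 11.88 -> inc [-0.0092  0.2934 -0.0118] turn -90.41
```

View pics/w10.png

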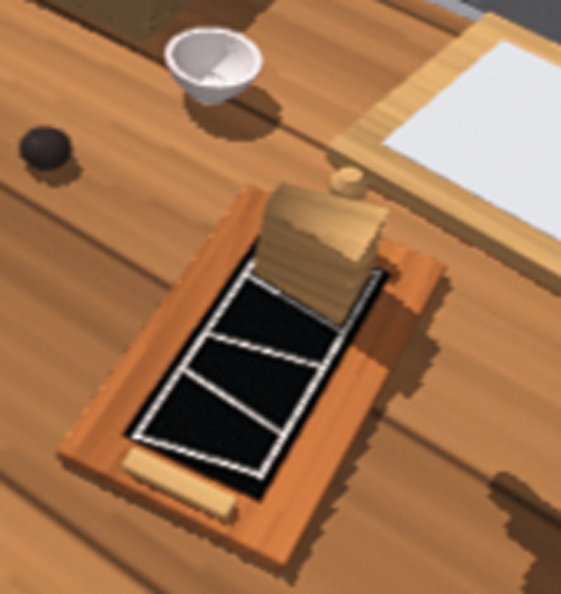

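View pics/w10w.png

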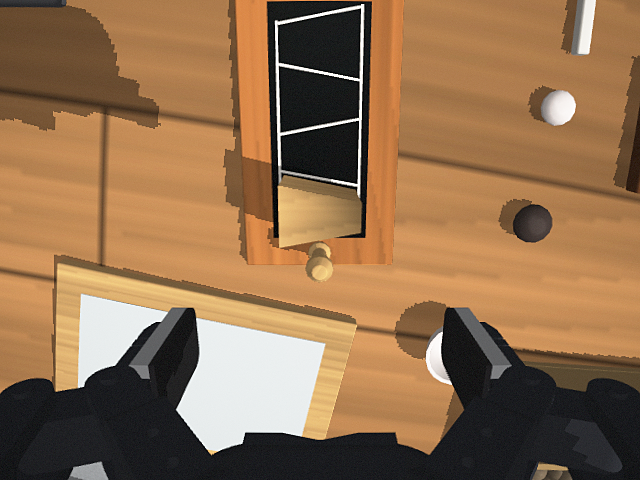

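```bash
python3 -c "
import cv2
im=cv2.imread('pics/w10w.png')
cv2.imwrite('pics/w10c.png',cv2.resize(im[0:280,260:385],None,fx=2.1,fy=2.1,interpolation=2))
cv2.imwrite('pics/w10d.png',cv2.resize(im[160:270,260:385],None,fx=5,fy=5,interpolation=2))"
```

```text
(no output)
```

View pics/w10d.png

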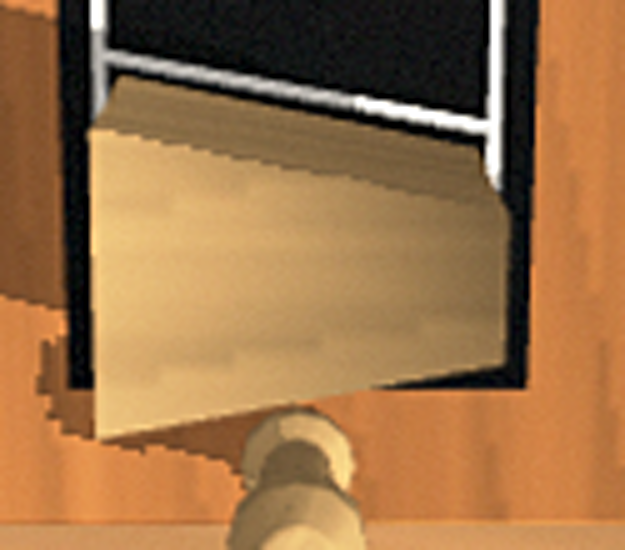

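```bash
cat > d.py <<'E'
from h import *
import pickle
s,im=pickle.load(open('p1.pkl','rb'));cm=cam('wrist',s)
f=lambda q:(np.array(q)+.5)/5-.5+[260,160]
P=plane(cm,f([(91,128),(97,440),(508,208),(507,366)]),65)[:,:2]
a=np.radians(9.56);r=np.array([[np.cos(a),-np.sin(a)],[np.sin(a),np.cos(a)]]);t=np.array([579.4,-189.27])
B=(P-t)@r;print(B.round(1),'centre',((B[:2].mean(0)+B[2:].mean(0))/2).round(2)); d=B[:2].mean(0)-B[2:].mean(0);print(np.degrees(np.arctan2(d[1],d[0])))
Q=plane(cm,f([(115,78),(482,147),(105,56),(490,128)]),10)[:,:2];print(((Q-t)@r).round(1))
E
python3 d.py
```

```text
[[ 39.  -29.6]
 [ 85.6 -30. ]
 [ 50.6  30. ]
 [ 74.3  30.5]] centre [62.39  0.22]
-90.13316861898141
[[ 39.9 -30.8]
 [ 51.7  30.9]
 [ 36.2 -32.4]
 [ 48.4  32.2]]
```

```bash
python3 -c "
from h import *
inc(516.9,173.3,120,-83.8)"
```

```text
now [ 639.4 -178.8  196.5] yaw -170.41 tilt [-8.0e-04  1.2e-03 -1.0e+00] clk 11.97 -> inc [0.0621 0.3675 0.077 ] turn -86.61
```

Request:
jog_arm(
  increments=[
    [0.008,0.045,0,-10],
    [0.016,0.09,0,-20],
    [0.023,0.135,0,-30],
    [0.031,0.18,0,-40],
    [0.038,0.225,0,-50],
    [0.046,0.27,0.01,-60],
    [0.053,0.31,0.03,-70],
    [0.06,0.35,0.055,-80],
    [0.062,0.3675,0.077,-86.6],
    [0.062,0.3675,0.077,-86.6],
  ],
)

```text
clock: 13.22
position: [514.9, 173.3, 117.0]
ee_rot: [0.745, -0.667, -0.002, 0.003]
contact_force: [-0.1, -0.6, 0.1]
gripper_width: 85.3
```

Request:
jog_arm(
  increments=[
    [0,0,0,0],
  ],
)

```text
clock: 13.35
position: [515.2, 172.9, 116.9]
ee_rot: [0.744, -0.668, -0.001, 0.004]
contact_force: [0.1, -0.3, 0.5]
gripper_width: 85.6
```

```bash
python3 -c "
from h import *
import pickle
s=read_state();im=get_image('wrist')[:,:,::-1];cv2.imwrite('pics/w11w.png',im);pickle.dump((s,im),open('p.pkl','wb'))
cv2.imwrite('pics/w11.png',cv2.resize(im[190:330,230:420],None,fx=4,fy=4,interpolation=2))
"
```

```text
(no output)
```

View pics/w11w.png

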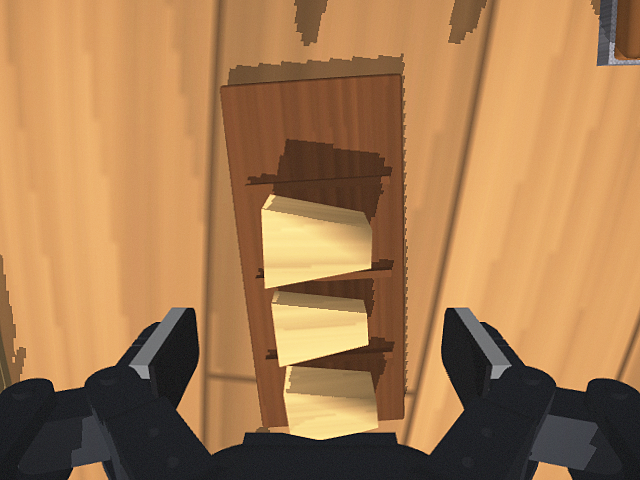

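View pics/w11.png

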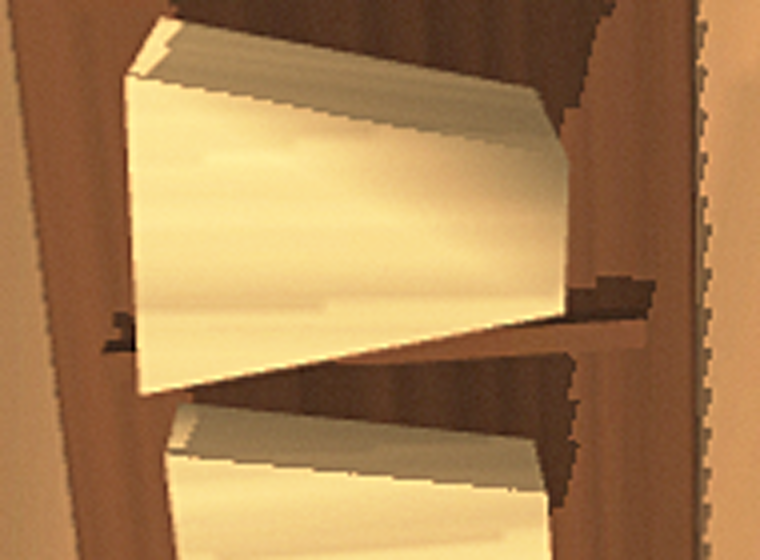

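```bash
python3 -c "
from h import *
import pickle
s,im=pickle.load(open('p.pkl','rb'))
f=lambda q:(np.array(q)+.5)/4-.5+[230,190]
c=blk(s,f([(127,74),(141,394),(568,158),(564,315)]),60)
inc(c[0],c[1],3,-83.8)"
```

```text
c [516.8 173.1  60. ] len 59.9 w 46.7 n 22.9 dir 6.1
now [514.9 172.7 116.8] yaw -83.83 tilt [-0.0074 -0.0032 -1.    ] clk 13.4 -> inc [-0.0005 -0.0028  0.1137] turn -0.03
```

Request:
jog_arm(
  increments=[
    [-0.0005,-0.0028,0.03,0],
    [-0.0005,-0.0028,0.06,0],
    [-0.0005,-0.0028,0.085,0],
    [-0.0005,-0.0028,0.105,0],
    [-0.0005,-0.0028,0.114,0],
    [-0.0005,-0.0028,0.114,0],
  ],
)

```text
clock: 14.15
position: [517.1, 172.7, 2.8]
ee_rot: [0.744, -0.668, -0.002, 0.004]
contact_force: [0.1, 0.9, -0.3]
gripper_width: 85.1
```

Request:
jog_arm(
  increments=[
    [0,0,0,0],
    [0,0,0,0],
    [0,0,0,0],
    [0,0,0,0],
  ],
  hand=-1,
)

```text
clock: 14.65
position: [518.0, 173.2, 4.1]
ee_rot: [0.744, -0.668, -0.001, 0.003]
contact_force: [-0.3, -0.1, 5.6]
gripper_width: 59.5
```

Request:
jog_arm(
  increments=[
    [0,0,-0.03,0],
    [0,0,-0.08,0],
    [0,0,-0.13,0],
    [0,0,-0.16,0],
    [0,0,-0.16,0],
    [0,0,-0.16,0],
  ],
)

```text
clock: 15.4
position: [517.7, 173.2, 162.7]
ee_rot: [0.744, -0.668, -0.002, 0.004]
contact_force: [-0.6, 0.6, -0.7]
gripper_width: 59.3
```

```bash
python3 -c "
from h import *
inc(600.1,-185.8,165,9.56)
print(read_state()['joints'].round(2))"
```

```text
now [517.7 173.2 162.7] yaw -83.89 tilt [-0.0078 -0.0031 -1.    ] clk 15.4 -> inc [ 0.3657 -0.0437 -0.0018] turn -93.45
[ 0.62  0.3  -0.25 -0.   -1.03 -0.51]
```

Request:
jog_arm(
  increments=[
    [0.035,-0.004,0,-9.3],
    [0.072,-0.009,0,-18.6],
    [0.11,-0.013,0,-28],
    [0.147,-0.018,0,-37.4],
    [0.184,-0.022,0,-46.8],
    [0.22,-0.027,0,-56],
    [0.257,-0.031,0,-65.5],
    [0.294,-0.035,0,-75],
    [0.33,-0.039,0,-84.5],
    [0.366,-0.0437,0,-93.4],
  ],
)

```text
clock: 16.65
position: [599.1, -187.1, 160.4]
ee_rot: [0.996, 0.085, -0.006, 0.001]
contact_force: [0.7, 0.7, -1.4]
gripper_width: 59.0
```

Request:
jog_arm(
  increments=[
    [0,0,0,0],
    [0,0,0,0],
  ],
)

```text
clock: 16.9
position: [597.9, -186.8, 158.1]
ee_rot: [0.996, 0.085, -0.008, 0.0]
contact_force: [-0.3, 0.5, -0.7]
gripper_width: 59.3
```

```bash
python3 -c "
from h import *
inc(600.1,-185.8,3,9.56)
print(read_state()['joints'].round(2))
im=get_image('wrist')[:,:,::-1];cv2.imwrite('pics/w12w.png',im)"
```

```text
now [ 597.9 -186.8  158.1] yaw 9.7 tilt [-0.0167 -0.0015 -0.9999] clk 16.9 -> inc [ 0.0049 -0.0004  0.1551] turn 0.14
[-0.04  0.43 -0.05  0.   -1.1   1.78]
```

View pics/w12w.png

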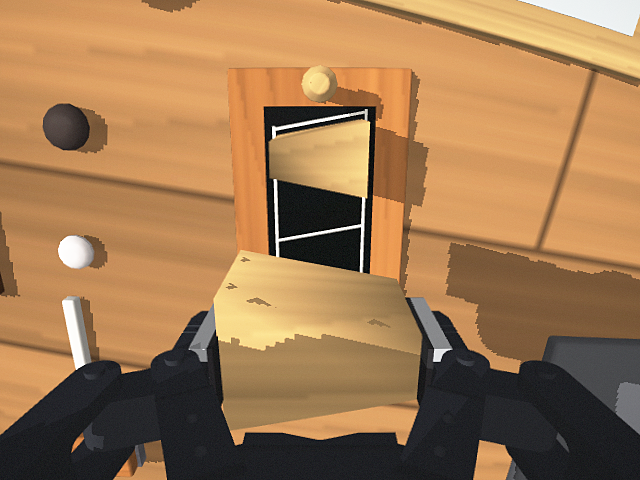

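Request:
jog_arm(
  increments=[
    [0.003,0,0.06,0],
    [0.003,0,0.115,0],
  ],
)

```text
clock: 17.2
position: [599.6, -184.8, 42.8]
ee_rot: [0.996, 0.086, -0.007, 0.0]
contact_force: [0.4, -0.0, -0.9]
gripper_width: 59.1
```

```bash
python3 -c "
from h import *
inc(600.1,-185.8,5,9.56)"
```

```text
now [ 599.6 -184.8   42.8] yaw 9.82 tilt [-0.0141 -0.0015 -0.9999] clk 17.2 -> inc [0.0009 0.0011 0.0378] turn 0.26
```

Request:
jog_arm(
  increments=[
    [0.001,0.001,0.02,0.2],
    [0.001,0.001,0.033,0.2],
    [0.001,0.001,0.04,0.2],
    [0.001,0.001,0.042,0.2],
    [0.001,0.001,0.043,0.2],
  ],
)

```text
clock: 17.82
position: [600.8, -185.7, 0.8]
ee_rot: [0.996, 0.084, -0.006, 0.0]
contact_force: [0.0, -0.6, -0.8]
gripper_width: 59.0
```

```bash
python3 -c "
from h import *
inc(600.1,-185.8,-2,9.56)"
```

```text
now [ 600.8 -185.7    0.8] yaw 9.62 tilt [-0.012  -0.0018 -0.9999] clk 17.82 -> inc [-0.0007  0.      0.0028] turn 0.06
```

Request:
jog_arm(
  increments=[
    [-0.0007,0,0.002,0],
    [-0.0007,0,0.004,0],
    [-0.0007,0,0.005,0],
  ],
)

```text
clock: 18.2
position: [600.5, -185.9, -1.8]
ee_rot: [0.996, 0.084, -0.006, 0.001]
contact_force: [-4.6, 3.3, 14.0]
gripper_width: 59.4
```

Request:
jog_arm(
  increments=[
    [0,0,0,0],
    [0,0,0,0],
    [0,0,0,0],
    [0,0,0,0],
  ],
  hand=1,
)

```text
clock: 18.7
position: [600.4, -185.9, -2.0]
ee_rot: [0.996, 0.084, -0.006, 0.001]
contact_force: [0.1, 0.4, -0.4]
gripper_width: 85.0
```

Request:
jog_arm(
  increments=[
    [0,0,-0.03,0],
    [0,0,-0.09,0],
    [0,0,-0.15,0],
    [0,0,-0.2,0],
    [0,0,-0.2,0],
    [0,0,-0.2,0],
  ],
)

```text
clock: 19.45
position: [602.1, -185.2, 197.3]
ee_rot: [0.996, 0.084, -0.006, 0.0]
contact_force: [0.0, -0.2, -0.1]
gripper_width: 85.5
```

```bash
python3 -c "
from h import *
import pickle
inc(507.2,236.1,120,-79)
im=get_image('side')[:,:,::-1];cv2.imwrite('pics/w13.png',cv2.resize(im[180:360,330:500],None,fx=3.3,fy=3.3,interpolation=2))
s=read_state();im=get_image('wrist')[:,:,::-1];cv2.imwrite('pics/w13w.png',im);pickle.dump((s,im),open('p2.pkl','wb'))
"
```

```text
now [ 602.1 -185.2  197.3] yaw 9.64 tilt [-0.0125 -0.0017 -0.9999] clk 19.45 -> inc [-0.022  -0.4312  0.0777] turn 88.64
```

View pics/w13.png

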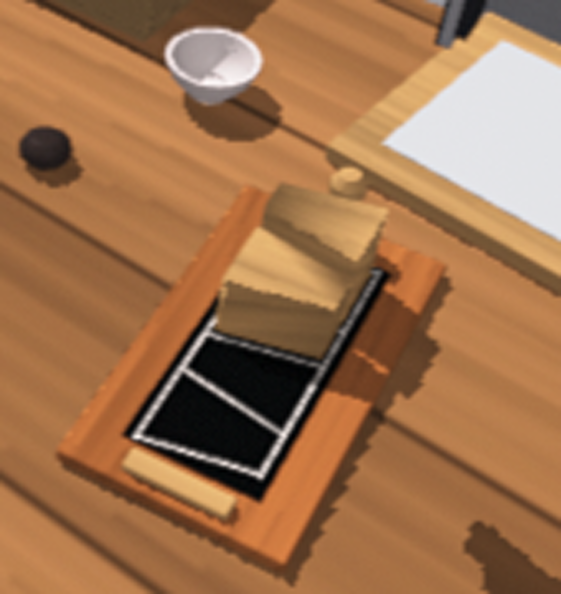

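View pics/w13w.png

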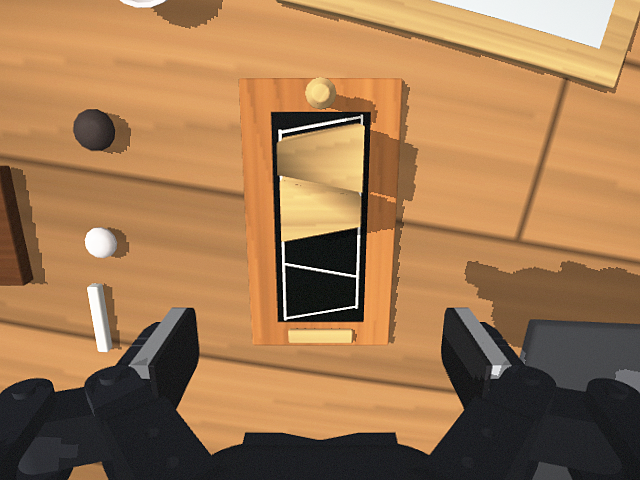

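```bash
python3 -c "
import cv2
im=cv2.imread('pics/w13w.png')
cv2.imwrite('pics/w13d.png',cv2.resize(im[105:325,260:385],None,fx=2.7,fy=2.7,interpolation=2))
cv2.imwrite('pics/w13e.png',cv2.resize(im[165:250,270:375],None,fx=7,fy=7,interpolation=2))"
```

```text
(no output)
```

View pics/w13d.png

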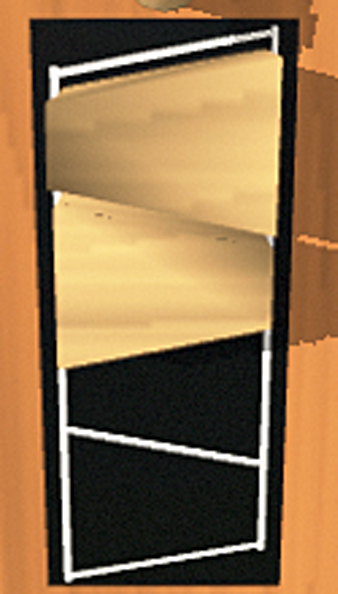

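View pics/w13e.png

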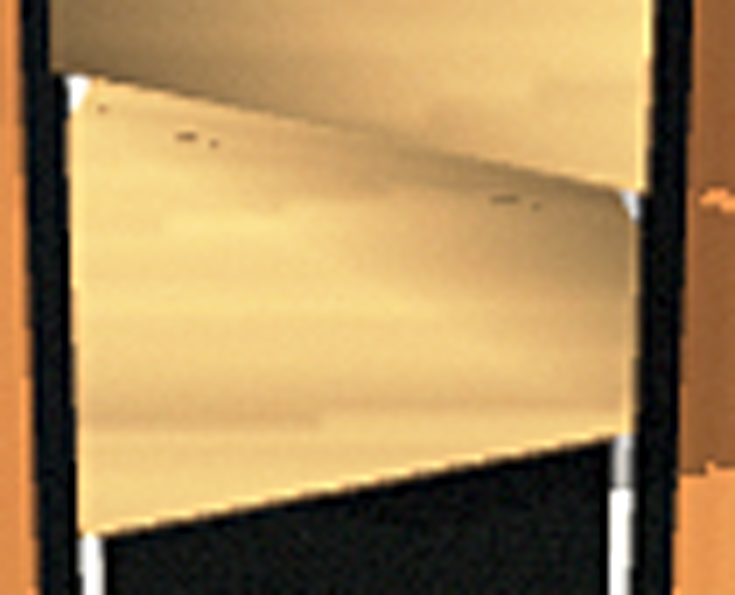

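```bash
cat > d2.py <<'E'
from h import *
import pickle
s,im=pickle.load(open('p2.pkl','rb'));cm=cam('wrist',s)
f=lambda q:(np.array(q)+.5)/7-.5+[270,165]
a=np.radians(9.56);r=np.array([[np.cos(a),-np.sin(a)],[np.sin(a),np.cos(a)]]);t=np.array([579.4,-189.27])
print(((plane(cm,f([(80,535),(632,436)]),54)[:,:2]-t)@r).round(1),'want -2,30 / 10,-30')
g=lambda q:(np.array(q)+.5)/2.7-.5+[260,105]
print(((plane(cm,g([(67,428),(261,463),(69,575),(262,545),(54,72),(274,34)]),10)[:,:2]-t)@r).round(1),'want -36,-48,-78,-90,78,90 y +-33')
E
python3 d2.py
```

```text
[[ -1.1  29.8]
 [ 10.2 -30.2]] want -2,30 / 10,-30
[[-36.2  31.6]
 [-48.7 -32.8]
 [-90.5  32.3]
 [-79.  -33.9]
 [ 78.2  32.8]
 [ 89.4 -33.1]] want -36,-48,-78,-90,78,90 y +-33
```

```bash
python3 -c "
from h import *
inc(493.9,294,115,-77.5)"
```

```text
now [ 601.7 -185.3  196. ] yaw 9.65 tilt [-0.0151 -0.0019 -0.9999] clk 19.55 -> inc [-0.0247 -0.4905  0.0817] turn 87.15
```

Request:
jog_arm(
  increments=[
    [-0.003,-0.054,0,10],
    [-0.006,-0.11,0,20],
    [-0.008,-0.165,0,30],
    [-0.011,-0.22,0,40],
    [-0.014,-0.275,0,50],
    [-0.017,-0.33,0.01,60],
    [-0.02,-0.385,0.03,70],
    [-0.023,-0.44,0.055,80],
    [-0.0247,-0.49,0.08,87.1],
    [-0.0247,-0.4905,0.08,87.1],
  ],
)

```text
clock: 20.8
position: [491.5, 295.5, 112.7]
ee_rot: [0.781, -0.624, -0.006, 0.009]
contact_force: [0.2, 0.1, -0.1]
gripper_width: 85.2
```

```bash
python3 -c "
from h import *
import pickle
s=read_state();im=get_image('wrist')[:,:,::-1];cv2.imwrite('pics/w14w.png',im);pickle.dump((s,im),open('p.pkl','wb'))
print(abs(s['joint_vel']).max())
cv2.imwrite('pics/w14.png',cv2.resize(im[190:330,230:420],None,fx=4,fy=4,interpolation=2))
"
```

```text
0.046669832958158214
```

View pics/w14.png

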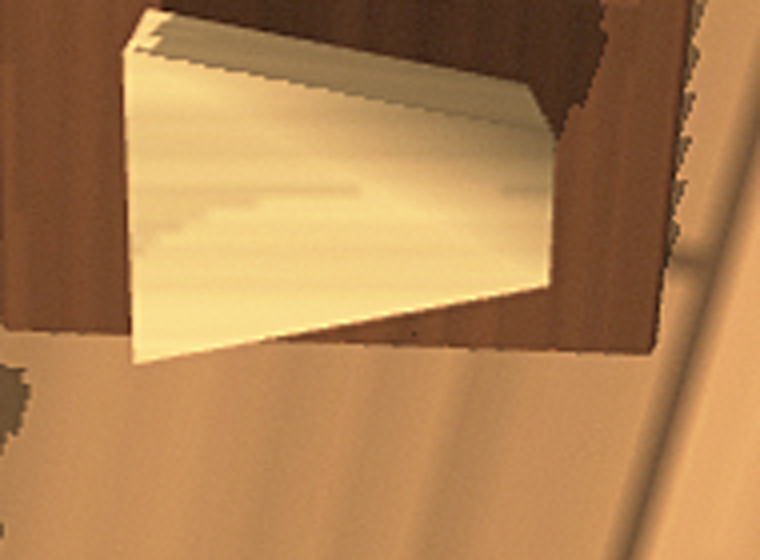

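```bash
python3 -c "
from h import *
import pickle
s,im=pickle.load(open('p.pkl','rb'))
f=lambda q:(np.array(q)+.5)/4-.5+[230,190]
c=blk(s,f([(124,49),(135,363),(554,133),(550,288)]),49)
inc(493.8,294.2,2,-77.3)"
```

```text
c [493.8 294.1  49. ] len 60.1 w 46.6 n 23.2 dir 12.1
now [492.4 294.5 114. ] yaw -77.27 tilt [-0.0189 -0.0059 -0.9998] clk 20.85 -> inc [ 0.0004 -0.0035  0.112 ] turn 0.03
```

Request:
jog_arm(
  increments=[
    [0.0004,-0.0035,0.03,0.1],
    [0.0004,-0.0035,0.06,0.1],
    [0.0004,-0.0035,0.085,0.1],
    [0.0004,-0.0035,0.105,0.1],
    [0.0004,-0.0035,0.112,0.1],
    [0.0004,-0.0035,0.112,0.1],
  ],
)

```text
clock: 21.6
position: [494.1, 293.5, 2.0]
ee_rot: [0.78, -0.625, -0.005, 0.008]
contact_force: [-0.0, 0.8, 0.6]
gripper_width: 85.3
```

```bash
python3 -c "
from h import *
inc(493.8,294.2,2,-77.3)
im=get_image('wrist')[:,:,::-1];cv2.imwrite('pics/w15w.png',im)
im=get_image('side')[:,:,::-1];cv2.imwrite('pics/w15.png',cv2.resize(im[130:270,150:320],None,fx=4,fy=4,interpolation=2))"
```

```text
now [494.1 293.5   2. ] yaw -77.41 tilt [-0.0192 -0.0064 -0.9998] clk 21.6 -> inc [-0.0007  0.0001 -0.    ] turn -0.11
```

View pics/w15w.png

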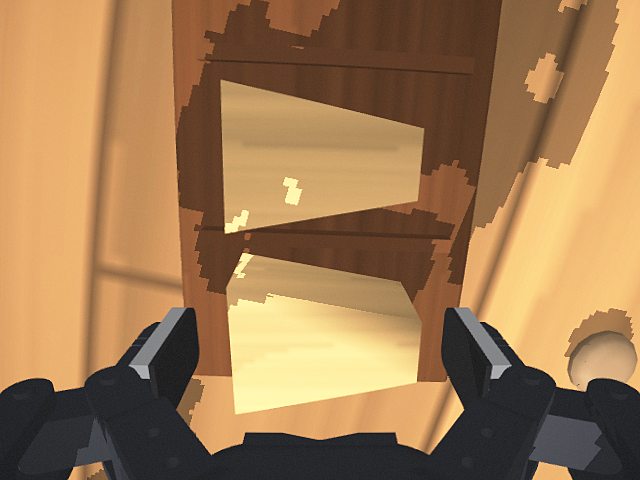

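View pics/w15.png

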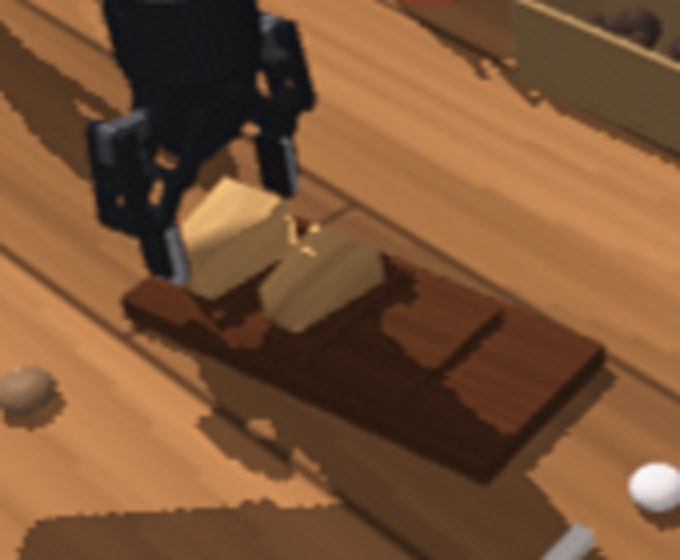

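Request:
jog_arm(
  increments=[
    [0,0,0,0],
    [0,0,0,0],
    [0,0,0,0],
    [0,0,0,0],
  ],
  hand=-1,
)

```text
clock: 22.2
position: [495.2, 295.1, 4.3]
ee_rot: [0.781, -0.625, -0.005, 0.006]
contact_force: [-1.1, -0.5, 7.4]
gripper_width: 58.9
```

Request:
jog_arm(
  increments=[
    [0,0,-0.03,0],
    [0,0,-0.08,0],
    [0,0,-0.13,0],
    [0,0,-0.16,0],
    [0,0,-0.16,0],
    [0,0,-0.16,0],
  ],
)

```text
clock: 22.95
position: [496.8, 295.1, 163.0]
ee_rot: [0.781, -0.625, -0.006, 0.007]
contact_force: [0.2, 0.2, -1.9]
gripper_width: 58.6
```

```bash
python3 -c "
from h import *
inc(558.7,-192.8,165,-170.44)
im=get_image('side')[:,:,::-1];cv2.imwrite('pics/w16.png',cv2.resize(im[50:270,150:320],None,fx=2.7,fy=2.7,interpolation=2))"
```

```text
now [496.8 295.1 163. ] yaw -77.36 tilt [-0.0178 -0.0045 -0.9998] clk 22.95 -> inc [ 0.4896  0.0464 -0.0009] turn 93.08
```

View pics/w16.png

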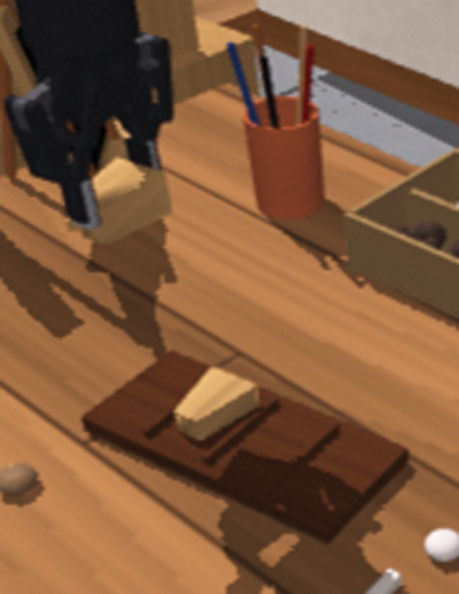

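Request:
jog_arm(
  increments=[
    [0.045,0.004,0,9.3],
    [0.095,0.009,0,18.6],
    [0.146,0.014,0,28],
    [0.196,0.019,0,37.4],
    [0.246,0.024,0,46.8],
    [0.296,0.029,0,56],
    [0.346,0.033,0,65.5],
    [0.396,0.038,0,75],
    [0.445,0.042,0,84.5],
    [0.4896,0.0464,0,93.1],
  ],
)

```text
clock: 24.25
position: [557.8, -194.6, 162.1]
ee_rot: [-0.08, 0.997, -0.002, -0.011]
contact_force: [1.2, 0.6, -0.4]
gripper_width: 58.8
```

```bash
python3 -c "
from h import *
inc(559.3,-192.7,5,-170.44)"
```

```text
now [ 557.8 -194.6  162.1] yaw -170.78 tilt [-0.0219 -0.005  -0.9997] clk 24.25 -> inc [-0.0053  0.0018  0.157 ] turn -0.34
```

Request:
jog_arm(
  increments=[
    [-0.005,0.001,0.01,-0.3],
    [-0.005,0.001,0.05,-0.3],
    [-0.005,0.001,0.09,-0.3],
    [-0.005,0.001,0.12,-0.3],
    [-0.005,0.001,0.14,-0.3],
    [-0.005,0.001,0.148,-0.3],
    [-0.005,0.001,0.15,-0.3],
  ],
)

```text
clock: 25.12
position: [558.9, -193.0, 11.2]
ee_rot: [-0.084, 0.996, -0.001, -0.012]
contact_force: [-0.6, 0.7, 0.7]
gripper_width: 58.7
```

```bash
python3 -c "
from h import *
inc(559.3,-192.7,-3,-170.44)
im=get_image('side')[:,:,::-1];cv2.imwrite('pics/w17.png',cv2.resize(im[180:360,330:500],None,fx=3.3,fy=3.3,interpolation=2))
im=get_image('scene')[:,:,::-1];cv2.imwrite('pics/w17s.png',cv2.resize(im[240:390,170:400],None,fx=3.4,fy=3.4,interpolation=2))
inc(559.3,-192.7,-3,-170.44)
"
```

```text
now [ 558.9 -193.    11.2] yaw -170.41 tilt [-0.0236 -0.0049 -0.9997] clk 25.12 -> inc [-0.0007  0.0002  0.0142] turn 0.03
now [ 559.7 -193.3   12.3] yaw -170.43 tilt [-0.0214 -0.0051 -0.9998] clk 25.23 -> inc [-0.0001  0.0006  0.0153] turn 0.01
```

View pics/w17.png

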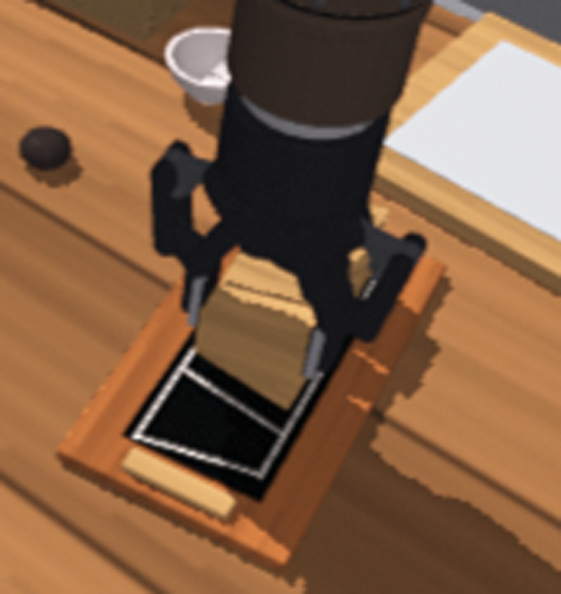

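View pics/w17s.png

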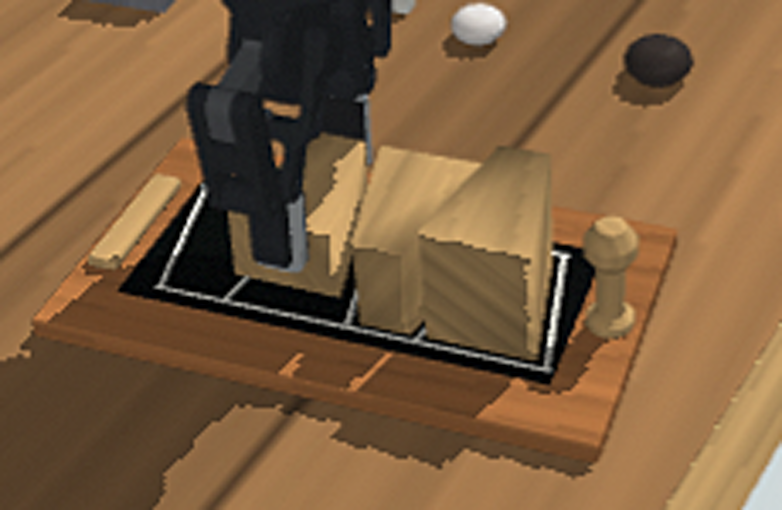

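Request:
jog_arm(
  increments=[
    [0,0.0004,0.006,0],
    [0,0.0004,0.011,0],
    [0,0.0004,0.015,0],
    [0,0.0004,0.016,0],
  ],
)

```text
clock: 25.72
position: [559.3, -193.0, -1.3]
ee_rot: [-0.084, 0.996, -0.002, -0.011]
contact_force: [-4.9, 3.4, 19.2]
gripper_width: 59.2
```

```bash
python3 -c "
from h import *
inc(559.3,-192.7,-3,-170.44);print(read_state()['contact_force'])"
```

```text
now [ 559.3 -193.    -1.3] yaw -170.35 tilt [-0.0215 -0.0057 -0.9998] clk 25.73 -> inc [-0.0001  0.0003  0.0017] turn 0.09
[-4.92697189  3.39901866 19.20360289]
```

Firm contact. Release and rise.

Request:
jog_arm(
  increments=[
    [0,0,0,0],
    [0,0,0,0],
    [0,0,0,0],
    [0,0,0,0],
  ],
  hand=1,
)

```text
clock: 26.22
position: [559.2, -193.0, -1.6]
ee_rot: [-0.084, 0.996, -0.002, -0.011]
contact_force: [-0.5, -0.3, -0.3]
gripper_width: 85.2
```

Request:
jog_arm(
  increments=[
    [0,0,-0.03,0],
    [0,0,-0.09,0],
    [0,0,-0.15,0],
    [0,0,-0.2,0],
    [0,0,-0.2,0],
    [0,0,-0.2,0],
  ],
)

```text
clock: 26.98
position: [563.0, -191.6, 197.6]
ee_rot: [-0.084, 0.996, -0.001, -0.012]
contact_force: [1.1, -0.4, -0.9]
gripper_width: 85.2
```

```bash
python3 -c "
from h import *
import pickle
inc(507.2,236.1,115,-79)
im=get_image('side')[:,:,::-1];cv2.imwrite('pics/w18.png',cv2.resize(im[180:360,330:500],None,fx=3.3,fy=3.3,interpolation=2))
s=read_state();im=get_image('wrist')[:,:,::-1];cv2.imwrite('pics/w18w.png',im);pickle.dump((s,im),open('p3.pkl','wb'))
cv2.imwrite('pics/w18d.png',cv2.resize(im[40:260,255:390],None,fx=2.7,fy=2.7,interpolation=2))
"
```

```text
now [ 563.  -191.6  197.6] yaw -170.38 tilt [-0.0231 -0.0049 -0.9997] clk 26.98 -> inc [-0.0185  0.4311  0.0818] turn -91.38
```

View pics/w18w.png

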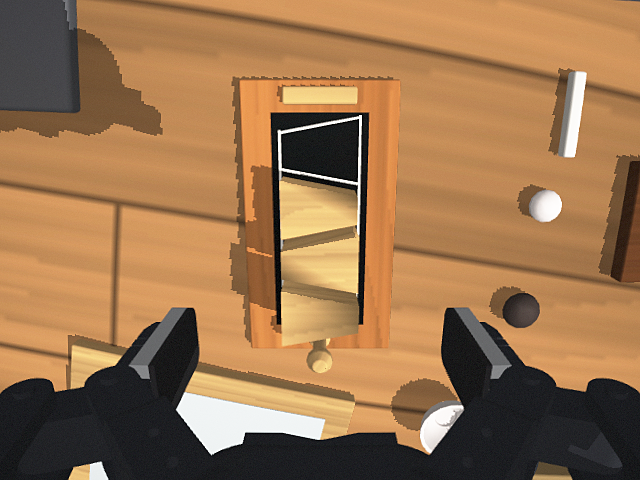

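View pics/w18.png

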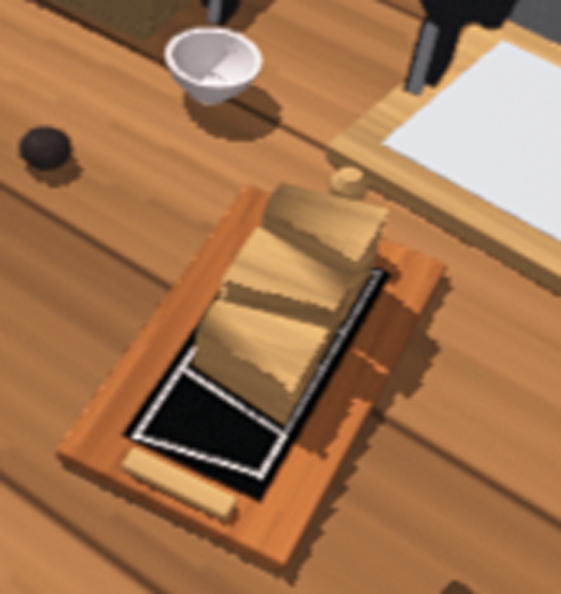

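```bash
python3 -c "
import cv2
im=cv2.imread('pics/w18w.png')
cv2.imwrite('pics/w18e.png',cv2.resize(im[160:260,265:375],None,fx=6,fy=6,interpolation=2))"
```

```text
(no output)
```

View pics/w18e.png

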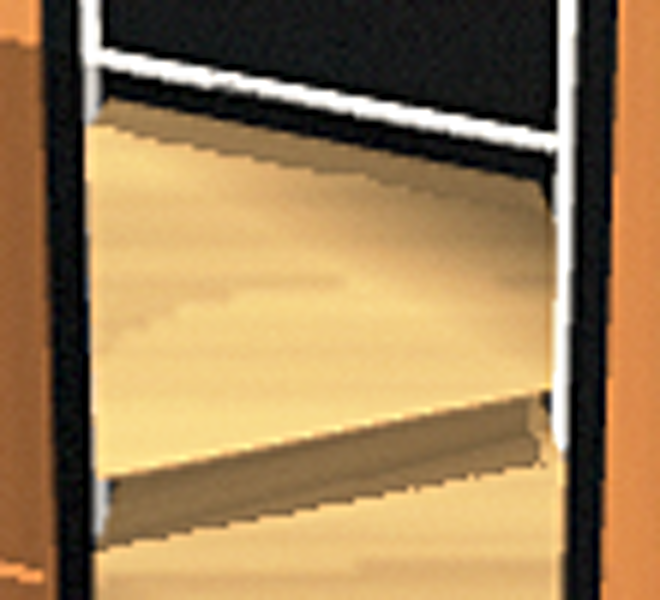

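```bash
cat > d3.py <<'E'
from h import *
import pickle
s,im=pickle.load(open('p3.pkl','rb'));cm=cam('wrist',s)
f=lambda q:(np.array(q)+.5)/6-.5+[265,160]
a=np.radians(9.56);r=np.array([[np.cos(a),-np.sin(a)],[np.sin(a),np.cos(a)]]);t=np.array([579.4,-189.27])
B=(plane(cm,f([(88,124),(100,479),(553,212),(550,393)]),43)[:,:2]-t)@r;print(B.round(1),(B[:2].mean(0)+B[2:].mean(0))/2)
d=B[:2].mean(0)-B[2:].mean(0);print(np.degrees(np.arctan2(d[1],d[0])))
print(((plane(cm,f([(100,57),(556,143),(103,99),(546,182)]),10)[:,:2]-t)@r).round(1),'line want -48,-36 ; edge -44,-32')
inc(507.2,236.1,115,-79)
E
python3 d3.py
```

```text
[[-42.8 -30.9]
 [  4.  -30.5]
 [-31.5  28.4]
 [ -7.6  28.6]] [-19.48874834  -1.09732063]
-89.82028609005488
[[-47.8 -32.2]
 [-35.8  31.5]
 [-41.9 -31.9]
 [-30.3  30.3]] line want -48,-36 ; edge -44,-32
now [ 562.6 -191.7  196.5] yaw -170.37 tilt [-0.0256 -0.005  -0.9997] clk 27.07 -> inc [-0.0191  0.4311  0.0807] turn -91.37
```

```bash
python3 -c "
from h import *
inc(559.6,-193.0,0,-170.44)"
```

```text
now [ 562.6 -191.7  196.5] yaw -170.37 tilt [-0.0256 -0.005  -0.9997] clk 27.07 -> inc [-0.002  -0.0006  0.1965] turn 0.07
```

Request:
jog_arm(
  increments=[
    [-0.002,-0.0006,0.05,0],
    [-0.002,-0.0006,0.1,0],
    [-0.002,-0.0006,0.14,0],
    [-0.002,-0.0006,0.17,0],
    [-0.002,-0.0006,0.188,0],
    [-0.002,-0.0006,0.1965,0],
    [-0.002,-0.0006,0.1965,0],
  ],
)

```text
clock: 27.95
position: [558.9, -193.0, -1.0]
ee_rot: [-0.084, 0.996, -0.001, -0.014]
contact_force: [0.6, -0.1, 0.6]
gripper_width: 85.7
```

Request:
jog_arm(
  increments=[
    [0,0,0,0],
    [0,0,0,0],
    [0,0,0,0],
    [0,0,0,0],
  ],
  hand=-1,
)

```text
clock: 28.45
position: [559.9, -193.0, 0.2]
ee_rot: [-0.084, 0.996, -0.002, -0.013]
contact_force: [-0.3, 0.2, 5.7]
gripper_width: 59.1
```

```bash
python3 -c "
from h import *
inc(557.5,-193.0,0,-170.44)"
```

```text
now [ 5.599e+02 -1.930e+02  2.000e-01] yaw -170.35 tilt [-0.0256 -0.0053 -0.9997] clk 28.45 -> inc [0.0023 0.0004 0.0002] turn 0.09
```

Request:
jog_arm(
  increments=[
    [0,0,-0.005,0],
    [0,0,-0.005,0],
    [0.0017,0.0007,-0.005,0],
    [0.0017,0.0007,-0.005,0],
    [0.0017,0.0007,-0.002,0],
    [0.0017,0.0007,0.001,0],
    [0.0017,0.0007,0.001,0],
    [0.0017,0.0007,0.001,0],
  ],
)

```text
clock: 29.45
position: [558.1, -192.6, 0.1]
ee_rot: [-0.084, 0.996, -0.002, -0.013]
contact_force: [-2.7, 0.7, 6.9]
gripper_width: 59.0
```

Request:
jog_arm(
  increments=[
    [0,0,0,0],
    [0,0,0,0],
    [0,0,0,0],
    [0,0,0,0],
  ],
  hand=1,
)

```text
clock: 29.95
position: [558.0, -192.6, -0.1]
ee_rot: [-0.084, 0.996, -0.002, -0.013]
contact_force: [-0.9, 0.5, -0.2]
gripper_width: 85.5
```

Request:
jog_arm(
  increments=[
    [0,0,-0.03,0],
    [0,0,-0.09,0],
    [0,0,-0.15,0],
    [0,0,-0.2,0],
    [0,0,-0.2,0],
    [0,0,-0.2,0],
  ],
)

```text
clock: 30.7
position: [562.6, -191.3, 199.3]
ee_rot: [-0.084, 0.996, -0.001, -0.014]
contact_force: [-0.5, -0.0, -0.2]
gripper_width: 85.6
```

```bash
python3 -c "
from h import *
import pickle
s=read_state();im=get_image('wrist')[:,:,::-1];pickle.dump((s,im),open('p3.pkl','wb'))
cv2.imwrite('pics/w19e.png',cv2.resize(im[160:260,265:375],None,fx=6,fy=6,interpolation=2))
inc(507.2,236.1,115,-79)"
```

```text
now [ 562.2 -191.3  198.4] yaw -170.34 tilt [-0.0287 -0.0048 -0.9996] clk 30.75 -> inc [-0.0199  0.4305  0.0829] turn -91.34
```

View pics/w19e.png

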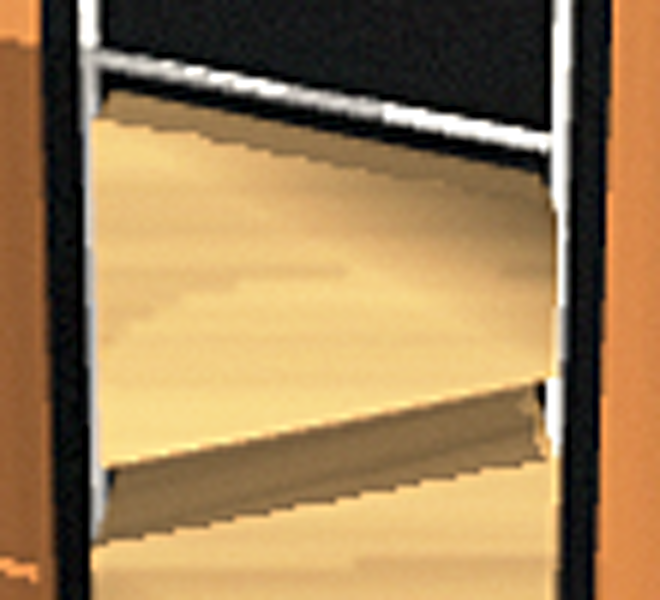

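Request:
jog_arm(
  increments=[
    [-0.002,0.045,0,-10],
    [-0.005,0.095,0,-20],
    [-0.007,0.145,0,-30],
    [-0.009,0.195,0,-40],
    [-0.012,0.245,0,-50],
    [-0.014,0.295,0.01,-60],
    [-0.016,0.34,0.03,-70],
    [-0.018,0.385,0.055,-80.5],
    [-0.02,0.425,0.08,-91],
    [-0.02,0.4305,0.083,-91.3],
  ],
)

```text
clock: 32.0
position: [505.0, 236.8, 111.1]
ee_rot: [0.772, -0.635, -0.01, 0.015]
contact_force: [-0.3, -0.0, -0.4]
gripper_width: 85.8
```

```bash
python3 -c "
from h import *
import pickle
s=read_state();im=get_image('wrist')[:,:,::-1];cv2.imwrite('pics/w20w.png',im);pickle.dump((s,im),open('p.pkl','wb'))
print(abs(s['joint_vel']).max())
cv2.imwrite('pics/w20.png',cv2.resize(im[190:330,230:420],None,fx=4,fy=4,interpolation=2))
"
```

```text
0.055986454669947026
```

View pics/w20.png

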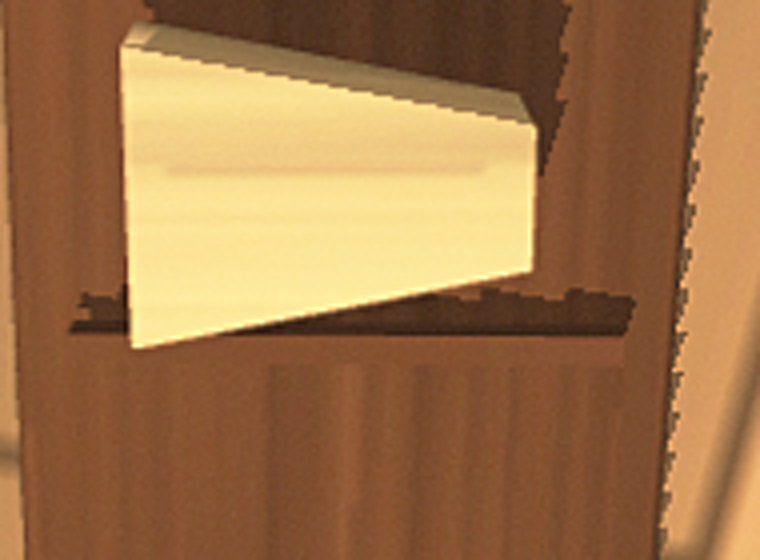

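```bash
python3 -c "
from h import *
import pickle
s,im=pickle.load(open('p.pkl','rb'))
f=lambda q:(np.array(q)+.5)/4-.5+[230,190]
c=blk(s,f([(122,45),(134,348),(536,127),(532,271)]),38)
inc(507.2,c[1],1,-79)"
```

```text
c [507.3 236.6  38. ] len 60.0 w 46.6 n 22.3 dir 10.5
now [505.7 236.5 112. ] yaw -78.97 tilt [-0.0332 -0.0086 -0.9994] clk 32.05 -> inc [-0.     -0.0053  0.1109] turn 0.03
```

Request:
jog_arm(
  increments=[
    [0,-0.005,0.03,0],
    [0,-0.005,0.06,0],
    [0,-0.005,0.085,0],
    [0,-0.005,0.103,0],
    [0,-0.005,0.11,0],
    [0,-0.005,0.111,0],
  ],
)

```text
clock: 32.8
position: [507.2, 235.9, 1.0]
ee_rot: [0.771, -0.636, -0.01, 0.014]
contact_force: [-1.1, -0.1, 0.0]
gripper_width: 85.1
```

```bash
python3 -c "
from h import *
im=get_image('side')[:,:,::-1];cv2.imwrite('pics/w21.png',cv2.resize(im[130:270,150:320],None,fx=4,fy=4,interpolation=2))
inc(507.2,236.4,1,-79)"
```

```text
now [507.4 236.3   1.3] yaw -79.02 tilt [-0.0326 -0.0083 -0.9994] clk 32.85 -> inc [-0.0002  0.0001  0.0003] turn -0.02
```

View pics/w21.png

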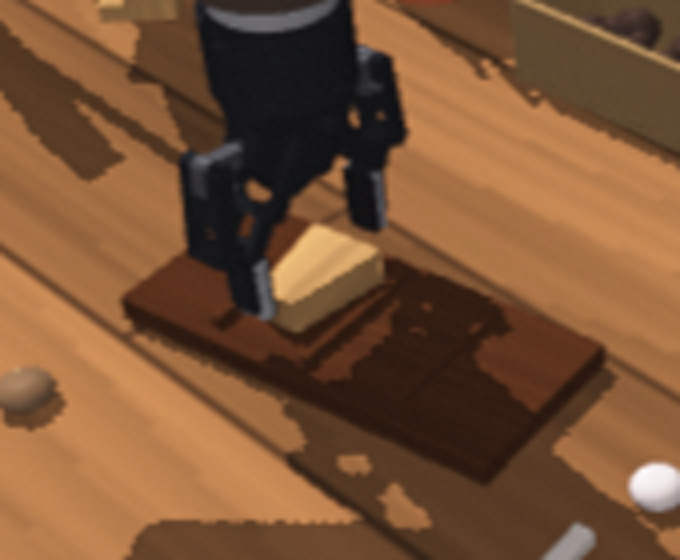

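Request:
jog_arm(
  increments=[
    [0,0,0,0],
    [0,0,0,0],
    [0,0,0,0],
    [0,0,0,0],
  ],
  hand=-1,
)

```text
clock: 33.35
position: [508.4, 236.9, 2.8]
ee_rot: [0.772, -0.636, -0.009, 0.012]
contact_force: [-0.7, -1.3, 6.3]
gripper_width: 58.7
```

Request:
jog_arm(
  increments=[
    [0,0,-0.03,0],
    [0,0,-0.08,0],
    [0,0,-0.13,0],
    [0,0,-0.16,0],
    [0,0,-0.16,0],
    [0,0,-0.16,0],
  ],
)

```text
clock: 34.1
position: [512.3, 237.6, 161.7]
ee_rot: [0.771, -0.636, -0.01, 0.013]
contact_force: [0.1, -1.1, -0.7]
gripper_width: 58.4
```

```bash
python3 -c "
from h import *
inc(517.3,-199.7,165,9.56)
im=get_image('side')[:,:,::-1];cv2.imwrite('pics/w22.png',cv2.resize(im[50:270,150:320],None,fx=2.7,fy=2.7,interpolation=2))"
```

```text
now [512.3 237.6 161.7] yaw -79.01 tilt [-0.0321 -0.0075 -0.9995] clk 34.1 -> inc [ 4.303e-01  7.850e-02 -1.000e-04] turn -88.57
```

View pics/w22.png

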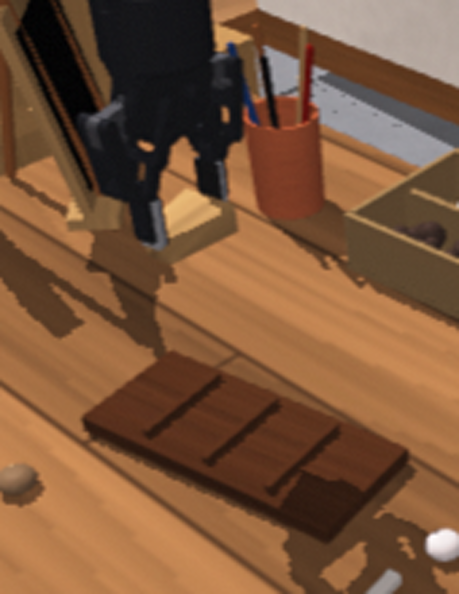

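Request:
jog_arm(
  increments=[
    [0.038,0.007,0,-8.5],
    [0.082,0.015,0,-17.5],
    [0.126,0.023,0,-26.5],
    [0.17,0.031,0,-35.5],
    [0.214,0.039,0,-44.5],
    [0.258,0.047,0,-53.5],
    [0.302,0.055,0,-62.5],
    [0.346,0.063,0,-71.5],
    [0.39,0.071,0,-80.5],
    [0.43,0.0785,0,-88.6],
  ],
)

```text
clock: 35.4
position: [516.2, -201.0, 163.0]
ee_rot: [0.996, 0.086, -0.018, 0.002]
contact_force: [-0.0, 0.5, 0.1]
gripper_width: 58.5
```

```bash
python3 -c "
from h import *
inc(516.8,-199.5,8,9.56)"
```

```text
now [ 516.2 -201.   163. ] yaw 9.84 tilt [-0.0361 -0.0078 -0.9993] clk 35.4 -> inc [ 0.0065 -0.0016  0.1549] turn 0.28
```

Request:
jog_arm(
  increments=[
    [0.0065,-0.001,0.01,0.3],
    [0.0065,-0.001,0.05,0.3],
    [0.0065,-0.001,0.09,0.3],
    [0.0065,-0.001,0.12,0.3],
    [0.0065,-0.001,0.14,0.3],
    [0.0065,-0.001,0.15,0.3],
    [0.0065,-0.001,0.152,0.3],
  ],
)

```text
clock: 36.28
position: [516.5, -199.6, 9.8]
ee_rot: [0.996, 0.083, -0.019, 0.002]
contact_force: [0.2, -0.5, -0.4]
gripper_width: 58.2
```

```bash
python3 -c "
from h import *
im=get_image('scene')[:,:,::-1];cv2.imwrite('pics/w23s.png',cv2.resize(im[240:390,170:400],None,fx=3.4,fy=3.4,interpolation=2))
im=get_image('wrist')[:,:,::-1];cv2.imwrite('pics/w23w.png',im)
inc(516.8,-199.5,-4,9.56)
"
```

```text
now [ 517.3 -199.9   11. ] yaw 9.56 tilt [-0.0358 -0.008  -0.9993] clk 36.38 -> inc [ 0.0001 -0.0005  0.0151] turn -0.0
```

View pics/w23s.png

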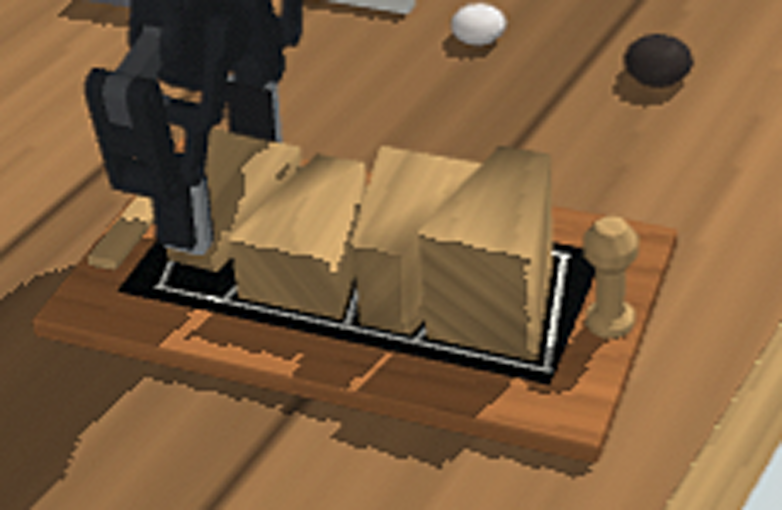

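View pics/w23w.png

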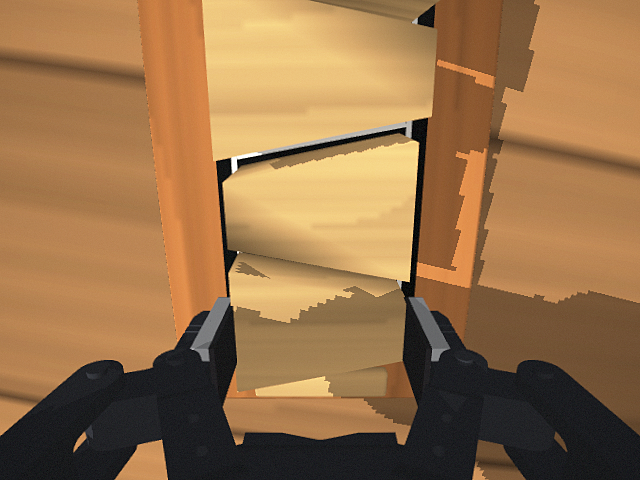

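Request:
jog_arm(
  increments=[
    [0,-0.0003,0.006,0],
    [0,-0.0003,0.011,0],
    [0,-0.0003,0.0145,0],
    [0,-0.0003,0.0155,0],
  ],
)

```text
clock: 36.88
position: [516.7, -199.7, -2.5]
ee_rot: [0.996, 0.084, -0.018, 0.003]
contact_force: [-4.7, 5.2, 17.7]
gripper_width: 58.1
```

```bash
python3 -c "
from h import *
inc(516.8,-199.5,-4,9.56);print(read_state()['contact_force'])"
```

```text
now [ 516.7 -199.7   -2.5] yaw 9.6 tilt [-0.0362 -0.0086 -0.9993] clk 36.88 -> inc [ 0.0002 -0.0002  0.0015] turn 0.04
[-4.69369826  5.2347427  17.74287705]
```

Request:
jog_arm(
  increments=[
    [0,0,0,0],
    [0,0,0,0],
    [0,0,0,0],
    [0,0,0,0],
  ],
  hand=1,
)

```text
clock: 37.38
position: [516.5, -199.7, -2.7]
ee_rot: [0.996, 0.084, -0.019, 0.003]
contact_force: [0.3, -0.4, -0.6]
gripper_width: 85.2
```

Request:
jog_arm(
  increments=[
    [0,0,-0.03,0],
    [0,0,-0.09,0],
    [0,0,-0.15,0],
    [-0.01,0,-0.21,0],
    [-0.02,0,-0.22,0],
    [-0.02,0,-0.22,0],
    [-0.02,0,-0.22,0],
  ],
)

```text
clock: 38.25
position: [504.0, -200.9, 215.9]
ee_rot: [0.996, 0.084, -0.02, 0.002]
contact_force: [-0.6, -0.2, -0.0]
gripper_width: 85.6
```

```bash
python3 -c "
from h import *
import pickle
inc(516.8,-199.5,-4,9.56)
s=read_state();im=get_image('wrist')[:,:,::-1];cv2.imwrite('pics/w24w.png',im);pickle.dump((s,im),open('p4.pkl','wb'))
im=get_image('side')[:,:,::-1];cv2.imwrite('pics/w24.png',cv2.resize(im[180:360,330:500],None,fx=3.3,fy=3.3,interpolation=2))
im=get_image('scene')[:,:,::-1];cv2.imwrite('pics/w24s.png',cv2.resize(im[240:390,170:400],None,fx=3.4,fy=3.4,interpolation=2))
"
```

```text
now [ 504.  -200.9  215.9] yaw 9.58 tilt [-0.0401 -0.0078 -0.9992] clk 38.25 -> inc [0.0218 0.0005 0.2192] turn 0.02
```

View pics/w24w.png

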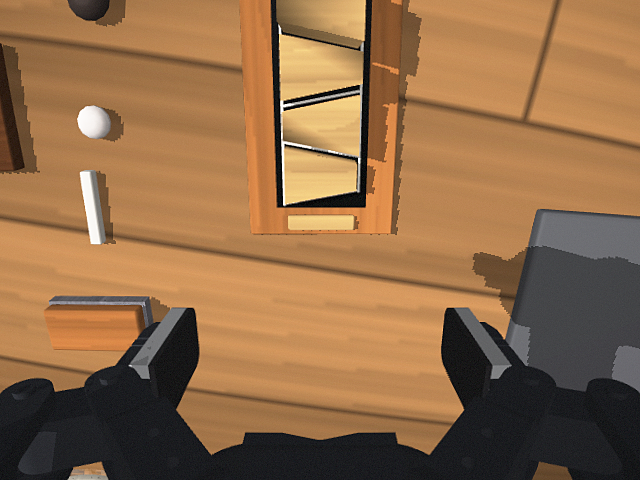

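View pics/w24.png

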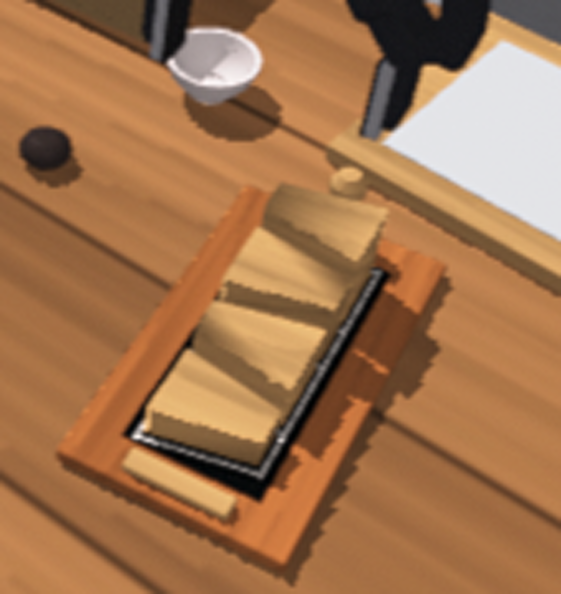

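View pics/w24s.png

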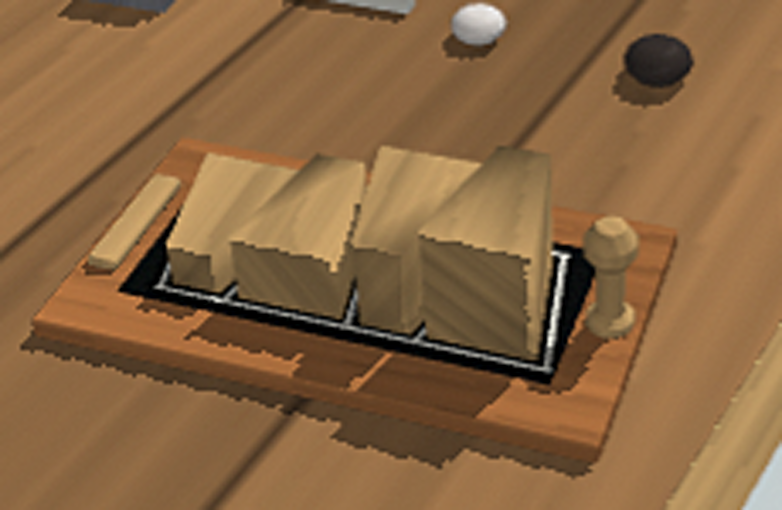

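```bash
python3 -c "
import cv2
im=cv2.imread('pics/w24w.png')
cv2.imwrite('pics/w24e.png',cv2.resize(im[80:215,265:375],None,fx=4.4,fy=4.4,interpolation=2))"
```

```text
(no output)
```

View pics/w24e.png

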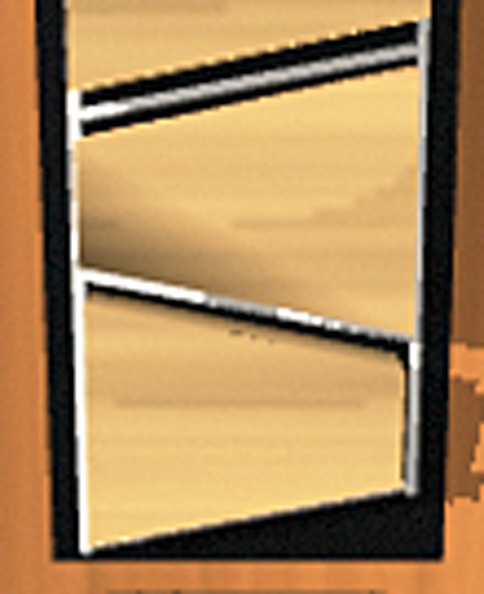

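```bash
cat > d4.py <<'E'
from h import *
import pickle
s,im=pickle.load(open('p4.pkl','rb'));cm=cam('wrist',s)
f=lambda q:(np.array(q)+.5)/4.4-.5+[265,80]
a=np.radians(9.56);r=np.array([[np.cos(a),-np.sin(a)],[np.sin(a),np.cos(a)]]);t=np.array([579.4,-189.27])
L=((plane(cm,f([(78,113),(422,47),(80,272),(413,345),(85,548),(410,490)]),10)[:,:2]-t)@r);print('lines',L.round(1),'want -6? 33: -6,33/6,-33/-36,33/-48,-33/-90,33/-78,-33')
M=np.array([[-6,33],[6,-33],[-36,33],[-48,-33],[-90,33],[-78,-33.]])
off=(L-M).mean(0);print('bias',off)
for z,q,want in [(32,[(88,290),(88,548),(405,355),(400,490)],(-63,0)),(43,[(79,134),(79,268),(420,66),(415,338)],(-21,0))]:
    B=(plane(cm,f(q),z)[:,:2]-t)@r;c=(B[:2].mean(0)+B[2:].mean(0))/2;d=B[:2].mean(0)-B[2:].mean(0)
    print(B.round(1),'c',c.round(2),'bias-corrected',(c-off).round(2),'ang',np.degrees(np.arctan2(d[1],d[0])).round(1))
E
python3 d4.py
```

```text
lines [[ -5.7  32. ]
 [  6.3 -33.4]
 [-35.7  32.4]
 [-50.1 -33.1]
 [-91.4  32.9]
 [-79.4 -33.3]] want -6? 33: -6,33/6,-33/-36,33/-48,-33/-90,33/-78,-33
bias [-0.65994238 -0.44418141]
[[-36.7  29.1]
 [-85.7  30.4]
 [-48.7 -29.6]
 [-74.4 -29.4]] c [-61.36   0.12] bias-corrected [-60.7    0.56] ang 89.7
[[ -8.4  29.1]
 [-31.5  29.7]
 [  3.  -30. ]
 [-44.  -30.4]] c [-20.22  -0.41] bias-corrected [-19.56   0.04] ang 89.5
```

```bash
python3 -c "
from h import *
inc(462,-208.5,140,9.56)"
```

```text
now [ 504.5 -201.1  216.1] yaw 9.6 tilt [-0.04   -0.0082 -0.9992] clk 38.4 -> inc [-0.04    0.0002  0.0778] turn 0.04
```

Request:
jog_arm(
  increments=[
    [-0.04,0,0.03,0],
    [-0.04,0,0.06,0],
    [-0.04,0,0.078,0],
    [-0.04,0,0.078,0],
    [-0.04,0,0.078,0],
  ],
)

```text
clock: 39.02
position: [462.6, -208.5, 140.1]
ee_rot: [0.996, 0.084, -0.02, 0.003]
contact_force: [0.2, 0.2, 0.2]
gripper_width: 85.5
```

```bash
python3 -c "
from h import *
import pickle
s=read_state();im=get_image('wrist')[:,:,::-1];cv2.imwrite('pics/w25w.png',im);pickle.dump((s,im),open('p5.pkl','wb'))
cv2.imwrite('pics/w25e.png',cv2.resize(im[0:240,250:390],None,fx=2.5,fy=2.5,interpolation=2))
"
```

```text
(no output)
```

View pics/w25w.png

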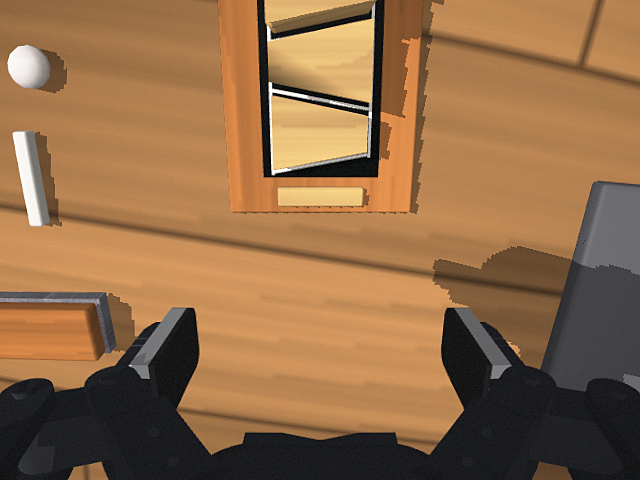

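```bash
python3 -c "
import cv2
im=cv2.imread('pics/w25w.png')
cv2.imwrite('pics/w25f.png',cv2.resize(im[75:185,258:388],None,fx=5.4,fy=5.4,interpolation=2))
cv2.imwrite('pics/w25g.png',cv2.resize(im[0:110,258:388],None,fx=5.4,fy=5.4,interpolation=2))"
```

```text
(no output)
```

View pics/w25f.png

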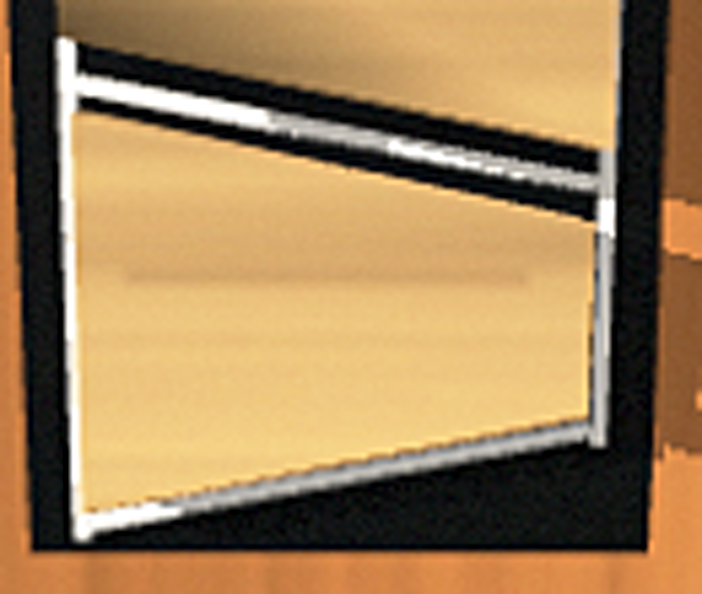

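View pics/w25g.png

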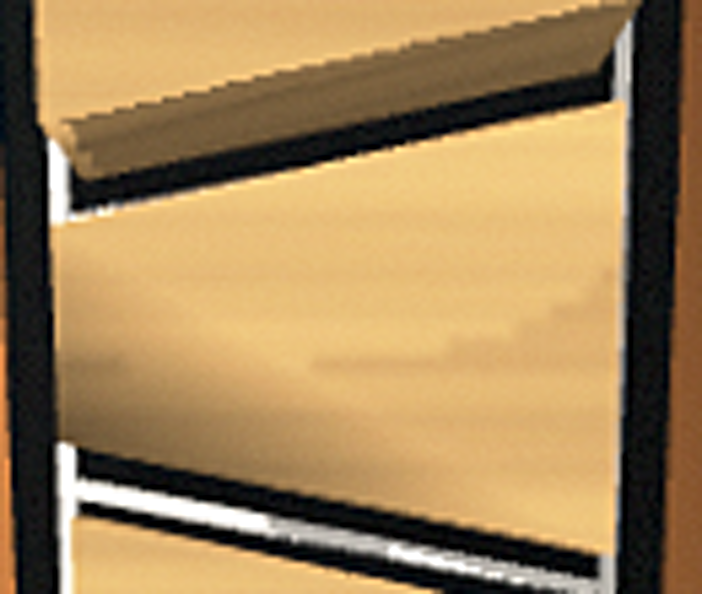

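```bash
cat > d5.py <<'E'
from h import *
import pickle
s,im=pickle.load(open('p5.pkl','rb'));cm=cam('wrist',s)
f=lambda q:(np.array(q)+.5)/5.4-.5+[258,75]
g=lambda q:(np.array(q)+.5)/5.4-.5+[258,0]
a=np.radians(9.56);r=np.array([[np.cos(a),-np.sin(a)],[np.sin(a),np.cos(a)]]);t=np.array([579.4,-189.27])
L=((plane(cm,f([(72,85),(603,185),(82,525),(597,432)]),10)[:,:2]-t)@r)
M=np.array([[-36,33],[-48,-33],[-90,33],[-78,-33.]])
print('lines-want',(L-M).round(1));off=(L-M).mean(0);print('bias',off.round(2))
for z,p in [(32,f([(74,110),(84,512),(595,221),(588,422)])),(43,g([(623,100),(612,555),(50,227),(62,445)]))]:
    B=(plane(cm,p,z)[:,:2]-t)@r;c=(B[:2].mean(0)+B[2:].mean(0))/2;d=B[:2].mean(0)-B[2:].mean(0)
    print(B.round(1).tolist(),'c',c.round(2),'bias-corrected',(c-off).round(2),'ang',np.degrees(np.arctan2(d[1],d[0])).round(1))
E
python3 d5.py
```

```text
lines-want [[-0.2 -0.8]
 [-0.1 -0.1]
 [-0.5 -0.2]
 [-0.6 -0.4]]
bias [-0.35 -0.36]
[[-39.1, 29.7], [-85.0, 30.1], [-51.4, -29.8], [-74.4, -29.7]] c [-62.47   0.08] bias-corrected [-62.11   0.44] ang 89.2
[[2.8, -29.8], [-43.3, -30.1], [-9.7, 30.2], [-31.8, 29.6]] c [-20.5   -0.05] bias-corrected [-20.15   0.31] ang -89.5
```

```bash
python3 -c "
from h import *
s=read_state();print(s['clock'],s['gripper_width'],s['contact_force']);print(job_done())"
```

```text
39.075 85.28721169261286 [-0.11033542  0.17842377 -0.65576969]
the job is handed in; nothing more can be done
None
```

All four wedges are on the blackboard in height order: 55 mm next to the post, then 44, 33 and 22 mm. They lie head to tail, with each wide end at the wide end of its seat. The job was handed in at 39 s, gripper open and clear of everything.

**Last checks (wrist camera, in board coordinates):**

| Block | Measured centre (mm) | Seat centre (mm) | How measured |
|---|---|---|---|
| 55 | (62.4, 0.2) | (63, 0) | All four top corners, after placing |
| 44 | Within about 1 mm | (21, 0) | One slanted edge only, after placing |
| 33 | (-20.2, 0.3) | (-21, 0) | Final picture |
| 22 | (-62.1, 0.4) | (-63, 0) | Final picture |

- **Angles:** the 55, 33 and 22 are within 1° of their seats. The 44 has no full angle measurement.
- **Flatness:** the 55, 33 and 22 measure at their true sizes when seen at their nominal heights, so they lie flat. The side and scene pictures show all four upright.
- **Board position:** the wrist, side and scene cameras agreed to about 2 mm.

**What went wrong or disagreed:**
- **First grasp failed:** the fingertips turned out to sit about 20–35 mm behind the reported TCP, not 17 mm ahead as stated. The fingers closed on top of the tallest block with about 21 N, and I grasped lower after that.
- **33 mm block moved once more:** it first landed about 1.5 mm off centre, so I picked it up again and shifted it.
- **Tool tilt:** the tool crept to about 2.3° of tilt over the run. The later blocks were placed slightly tilted in the grip and settled flat when released.

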